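Stack a clutch disc and a separator plate on a splined hub

TASK

Build up the small clutch pack: slide the thick clutch disc down the splined hub of the fixture until it is fully home, with its tab on the side of the upright index pin, then slide the separator plate down on top of it, fully home, with its forked tab directly opposite the disc's tab. The hub's splines stand at any angle, so feel for the gaps by turning the part gently on the hub and never force it; leave the other things where they stand.

Things in the scene. Friction and masses are not known exactly. Their poses are not given: they have to be found in the camera images.
- fixture: Steel assembly fixture fixed to the bench; origin at its underside, z up, +y towards its index pin. Base plate 120 (x) by 160 (y) by 12 mm; in its middle a round pedestal, 66 mm wide at the foot, 52 mm wide from 20 mm height up to its shoulder at 30 mm; four screw heads (top at 16 mm) at x +-48, y +-66 mm.
- fixture_seat (a point): Centre of the pedestal's shoulder, 30 mm above the bench, on the upright axis of the hub; axes as the fixture's. The disc's underside must come to rest here. Home, the disc's centre is 5 mm and the separator plate's centre 13.5 mm above this point.
- pin_tip (a point): Top of the upright index pin of the fixture, 8 mm thick, 66 mm from the hub's axis, 40 mm above the bench.
- hub_top (a point): Centre of the hub's top, 56 mm above the bench; axes as the fixture's, not the splines'. Core 32 mm wide; 8 even round-topped upright splines, 7 mm wide, 40 mm over all. Their angle is not measured and differs every time: a tab pointing exactly at the pin never fits; turned 10 to 35 degrees anticlockwise (from above) it does, and 45 degrees clockwise of that. The hub turns only stiffly (0.4 N m) and stays as left.
- disc_center (a point): Centre of the loose clutch disc, half-way up: a flat ring 10 mm thick, faced on both sides, twelve-sided, 56 mm across flats, hole 43 mm; z up, +y to its single square tab (14 mm wide, end 43 mm out). Flats at +-x, 15 mm long, to grip. Four inward teeth at +-x, +-y, 5 mm wide, 6 mm thick (2 mm in from both faces), 35 mm between tips. 0.14 kg, flat on the bench.
- disc_tab (a point): Point on the clutch disc's tab, 40 mm from its centre along its +y. The teeth fit between the hub's splines every 45 degrees, with about 1 mm play each way.
- plate_center (a point): Centre of the loose separator plate, half-way up: a bare steel ring 7 mm thick, eight-sided, 56 mm across flats, hole 43 mm; z up, +y to its forked tab (18 mm wide, end 43 mm out). Flats 23 mm long at +-x, to grip. Four inward teeth like the disc's, 6 mm thick (0.5 mm in from both faces). 0.12 kg, flat on the bench.
- plate_tab (a point): Point between the prongs of the separator plate's tab, 40 mm from its centre along its +y. Its teeth fit the hub as the disc's do.
- stator: Bystander: a loose stator pack 58 x 58 x 31 mm; origin at its underside.
- ring_gauge: Bystander: a loose ring gauge 48 mm wide, 14 mm high; origin at its underside.
- glue_bottle: Bystander: a loose upright bottle, 38 mm wide, 108 mm high; origin at its underside.
There are look-alikes about, which are no part of the job. Of the things that look like the part that bears disc_center, take the one that is farthest from the robot's base at the start.

How it is judged:
By the outcome, as a careful person would: the job done as asked, in the order asked, and still so for the second after the job is handed in, with the robot touching nothing.
It also fails if it takes over 64 s, if anything falls off the work surface, if the arm or the gripper's body presses on something with over 40 N, if the wrist force passes 120 N, or if a joint passes its speed limit or range.

ROBOT

A 7-joint arm with a two-finger parallel gripper is mounted at the origin on a cart in front of the work surface, level with it; the furniture and walls round the work are solid. World frame = base frame: x ahead of the robot, y to its left, z up, the work surface at z = 0. Lengths are in mm, angles in rad, forces in N, time in s.
With the tool pointing down it reaches from about 350 to 900 mm from the base axis. Payload 19.9 kg.
Tool frame: the origin (TCP) lies at the very end of the fingers, on their centre line; the grasp point (between the pads) lies 19 mm behind it (bot.pinch_z is the distance from the TCP to the grasp point, in mm); z points along the fingers, y is the direction in which the jaws open and shut (so a half turn about z gives the same grasp; the last joint's range is limited). The gripper opens to 94 mm and grips with 3 to 60 N. Pads are 16 mm wide; open, the fingers measure 119 mm over their backs; the gripper's body (75 mm by 177 mm) begins 78 mm behind the grasp point.
Start: joints at [1.254, 0.417, -0.01, 1.614, 0.005, 1.111, -0.053], TCP at [169.589, -601.528, 184.225] pointing down, gripper open.
Joint ranges: [-2.81, 2.81], [-0.39, 2.02], [-1.27, 1.25], [0.06, 2.57], [-1.19, 4.33], [0.19, 2], [-2.82, 2.82]. Speed limits (rad/s): [1.89, 1.89, 2.39, 2.39, 3.01, 3.01, 3.01].

INTERFACE

Orientations are given as a unit quaternion [x, y, z, w].
In Python, from station import bot gives the robot as it stands.
- The arm moves only by the tool arm_command, never from a script. Its argument "commands" is a list that holds one entry, the list of rows, each a list of 5 numbers: the shift along the tool's x, y, z in mm, then the turn about the tool's z in degrees, then the finger opening in mm, from 0 to 94. A call has 1 to 20 rows; each row shifts and turns the commanded pose from where the row before left it, along the tool's axes as they then stand; what a row does not reach is not made up. A row lasts 1/10 s, in which the tool goes at most 50 mm and 8.59 degrees, less where a joint would pass 70% of its speed; a pose out of reach is approached as far as the arm can. A call with a gripper value outside its range is refused whole. The fingers move at their own pace and stop on an object; the grip force is fixed at half the most. Time passes only in rows, so rows that do not move let the fingers close. It gives the time, the measured TCP pose, the force and the opening at its end, in the units of the state.
- bot.get_state(): the state, without advancing time (a new reading comes with each control period).
- bot.grab_frame(name): name is "side" or "top" or "wrist"; returns a dict with "img" (400x640x3 uint8, blue, green, red), "z_map" (400x640 float32, mm along the optical axis (not along the pixel's ray), 0 where there is no reading), "K" (3x3 intrinsics, pixels), "rvec" (rotation vector, rad) and "tvec" (3), from world to camera coordinates, as OpenCV has them. Camera axes: x right, y down, z forward; pixel columns grow to the right and rows downward; lengths in mm; the calibration is good to about 2 mm. The wrist camera is an equidistant fisheye: a pixel r from the principal point sees the ray r / f radians off the axis. A picture is of the moment at which its call begins.
- bot.close_job(): hands the job in, once; it reports no verdict.
Trained networks look in the newest picture that a camera, given by its name, has taken for a name from the list of things; names that differ only in an ending like _2 or _b are one class to them, and where a whole thing is asked for, a point or a joint stands for the part that bears it (a point fixed in the world has none). Each returns a list of dicts, best first, with "p" (0 to 1); they miss things now and then, are a little off and sometimes report something else, mostly with a low value. They report only what shows in the picture. A call takes as long as a camera call. They do not tell look-alikes from the thing itself.
- bot.outline_of(camera, query): "region" (400x640 bool, what is visible of it) and "centre" ([column, row] in pixels, amid what is visible of it).
The state is a dict: "clock": time; "joint_positions": joint angles; "qd": joint speeds; "tau": joint torques, N m; "position": TCP position; "orientation": TCP orientation; "contact_force": force on the tool from outside, world axes, zero at the start; "wrist_torque": the same for the moment, N m; "width": finger opening in mm.
Only numpy, scipy, OpenCV 4.12 (cv2) and the standard library are available. Lean on these libraries where they do the work, as an engineer would, in place of code of your own. Each camera call takes 0.05 s, during which the arm holds its last target.

## Working session

There is one attempt and no reset: what is moved stays moved. The work goes in short steps, Python scripts to look and compute and a tool call to move; the robot and the scene stay as the last step left them, time stands still between calls to the robot, and variables do not carry over. Pictures are saved under pics/ and viewed, and the job is handed in when it is done.

Besides the shell and the picture viewer there is one more tool, called after "Request:" as name(argument=value, ...) on one line, values as JSON. arm_command: Moves the arm, as the interface text tells. Its arguments: {"type":"object","properties":{"commands":{"type":"array"}},"required":["commands"]}

```bash
ls; mkdir -p pics
cat > h.py <<'E'
import numpy as np,cv2
from station import bot
def cam(n):
    f=bot.grab_frame(n);f['R']=cv2.Rodrigues(np.array(f['rvec'],float))[0];f['t']=np.array(f['tvec'],float).reshape(3);return f
def world(f,u,v,z=None):
    K=f['K'];u=np.atleast_1d(u).astype(float);v=np.atleast_1d(v).astype(float)
    d=np.stack([(u-K[0,2])/K[0,0],(v-K[1,2])/K[1,1],np.ones_like(u)],1)
    c=-f['R'].T@f['t']
    if z is None:
        dd=f['z_map'][v.astype(int),u.astype(int)];return (d*dd[:,None]-f['t'])@f['R']
    w=d@f['R'];s=(z-c[2])/w[:,2];return c+w*s[:,None]
E
python3 - <<'E'
from h import *
for n in('top','side','wrist'):
    f=cam(n);cv2.imwrite(f'pics/{n}0.png',f['img']);print(n,f['K'].tolist(),(-f['R'].T@f['t']).round())
    for q in('fixture','disc_center','plate_center','stator','ring_gauge','glue_bottle'):
        for r in bot.outline_of(n,q):
            c=r['centre'];m=r['region'];vs,us=np.nonzero(m)
            if n!='wrist':
                P=world(f,us,vs);P=P[f['z_map'][vs,us]>0]
                print(q,round(r['p'],2),np.round(c),np.median(P,0).round(1),np.percentile(P[:,2],95).round(1),len(us))
            else: print(q,round(r['p'],2),np.round(c),len(us))
s=bot.get_state();print(s)
E
```

```text
pics
top [[385.4518988060857, 0.0, 324.3399949194478], [0.0, 385.4518988060857, 199.42146845379472], [0.0, 0.0, 1.0]] [422.  36. 902.]
fixture 0.67 [320. 210.] [564.1  34.4  12.7] 53.6 3450
disc_center 0.81 [382. 246.] [ 474.3 -123.9    8.8] 12.0 288
disc_center 0.69 [211. 227.] [528.8 284.6   9.1] 12.3 200
plate_center 0.83 [439. 231.] [ 517.1 -264.     6.7] 10.1 284
stator 0.67 [284. 150.] [692.7 111.2  26.2] 31.7 433
ring_gauge 0.76 [346. 279.] [400.6 -31.9  14. ] 16.6 313
glue_bottle 0.59 [388. 151.] [ 695.3 -132.3   66.3] 96.7 292
side [[396.52437519812156, 0.0, 321.8592687374678], [0.0, 396.52437519812156, 199.44520271868376], [0.0, 0.0, 1.0]] [ 470. -822.  461.]
fixture 0.93 [318. 223.] [565.   10.9  12.5] 51.6 1649
disc_center 0.89 [282. 257.] [ 473.3 -127.5    7.8] 11.0 320
disc_center 0.53 [309. 297.] [ 517.2 -273.     6.3] 8.0 482
plate_center 0.83 [308. 303.] [ 517.9 -271.8    6.3] 8.0 481
plate_center 0.7 [364. 204.] [693.4  93.2  21.2] 30.1 379
plate_center 0.53 [317. 223.] [565.9  11.3  12.4] 51.4 1815
stator 0.91 [363. 204.] [693.4  92.8  21.4] 29.9 366
ring_gauge 0.8
[... 337 characters left out ...]
y([ 1.25454081,  0.41741542, -0.01032394,  1.61363027,  0.00467371,
        1.11069201, -0.05303029]), 'qd': array([-1.62396363e-05, -8.80022602e-06, -3.22613930e-04,  6.53929388e-04,
        1.98645787e-03,  9.20577190e-06, -1.12515224e-04]), 'tau': array([-1.28828313e-03, -8.51021147e+01,  6.37358017e-01, -4.26278007e+01,
       -4.88473359e-02,  1.36817718e-02,  6.21228969e-05]), 'position': array([ 169.58156525, -601.51296818,  184.20260247]), 'orientation': array([ 9.90579660e-01,  1.36937697e-01, -1.25067603e-05, -5.91802679e-05]), 'contact_force': array([ 0.26572299, -0.09671976,  0.37899081]), 'wrist_torque': array([-0.00890662, -0.03055802, -0.03319034]), 'width': 93.94716293490491}
```

Run:
```python
import cv2
a=cv2.imread('pics/top0.png');cv2.imwrite('pics/top0z.png',cv2.resize(a[130:300,190:460],None,fx=2.9,fy=2.9,interpolation=cv2.INTER_CUBIC))
a=cv2.imread('pics/side0.png');cv2.imwrite('pics/side0z.png',cv2.resize(a[150:340,230:430],None,fx=3.1,fy=3.1,interpolation=cv2.INTER_CUBIC))
```

```text
(no output)
```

View pics/top0.png

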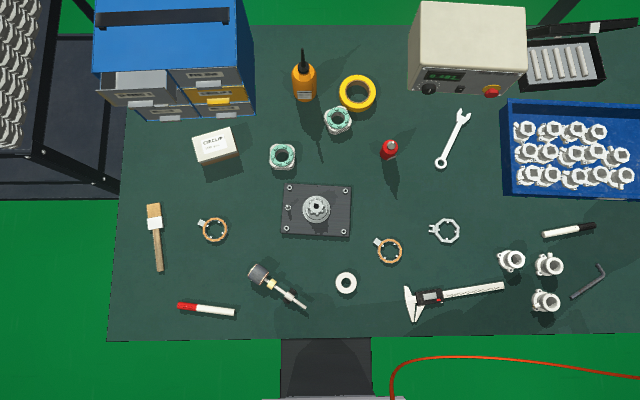

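View pics/top0z.png

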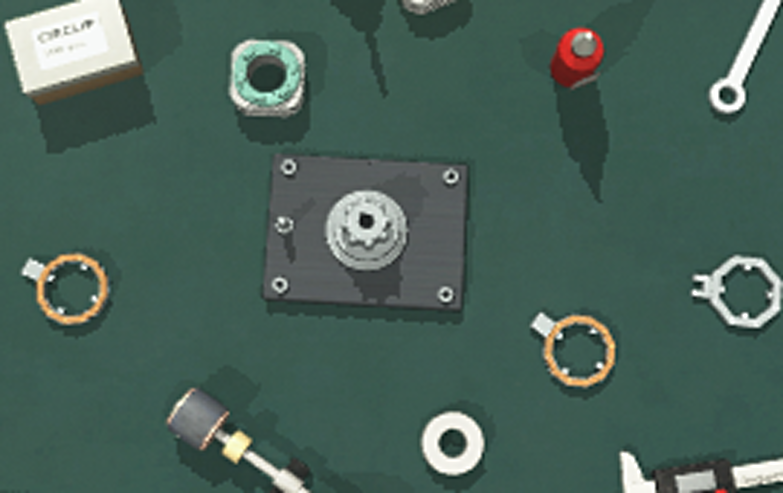

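View pics/side0z.png

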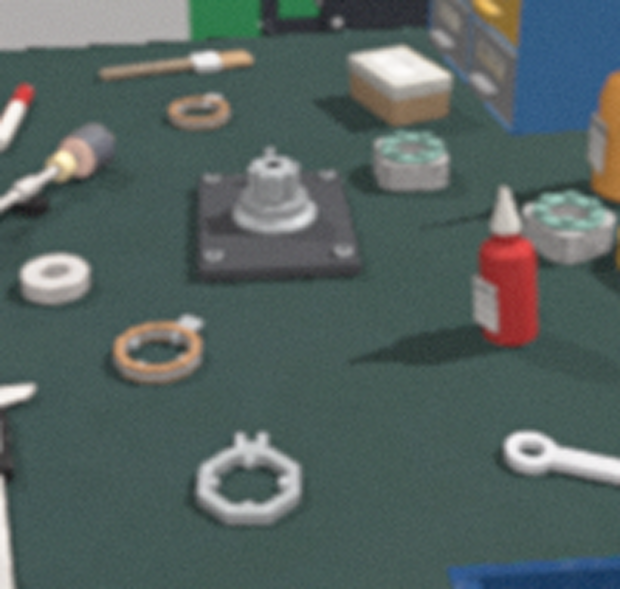

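View pics/wrist0.png

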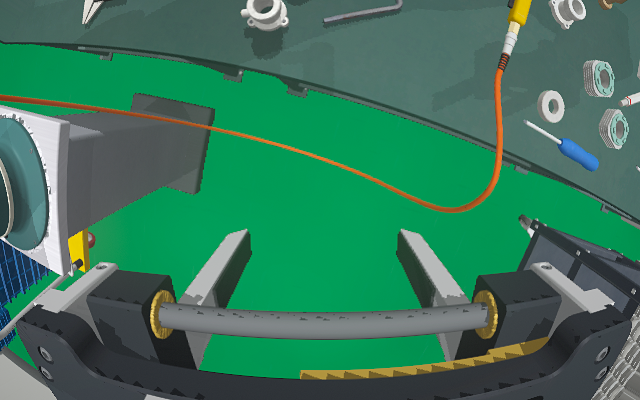

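```bash
cat >> h.py <<'E'
def fish(f,u,v,z):
    K=f['K'];x=(u-K[0,2])/K[0,0];y=(v-K[1,2])/K[1,1];r=np.hypot(x,y);d=np.array([np.sin(r)*x/r,np.sin(r)*y/r,np.cos(r)])@f['R'];c=-f['R'].T@f['t'];return c+d*(z-c[2])/d[2]
E
python3 - <<'E'
from h import *
f=cam('wrist')
for p in [(608,3),(552,107),(600,80),(265,10)]: print(p,fish(f,*p,5).round())
cv2.imwrite('pics/w0z.png',cv2.resize(f['img'][0:170,440:640],None,fx=3.5,fy=3.5,interpolation=cv2.INTER_CUBIC))
g=cam('top')
print(world(g,[639,0,639],[200,200,20],0).round())
print(bot.get_state()['clock'])
E
```

```text
(608, 3) [ 622. -992.    5.]
(552, 107) [ 370. -894.    5.]
(600, 80) [ 462. -992.    5.]
(265, 10) [ 356. -475.    5.]
[[ 586. -749.    0.]
 [ 598.  773.    0.]
 [1073. -830.    0.]]
1.15
```

View pics/w0z.png

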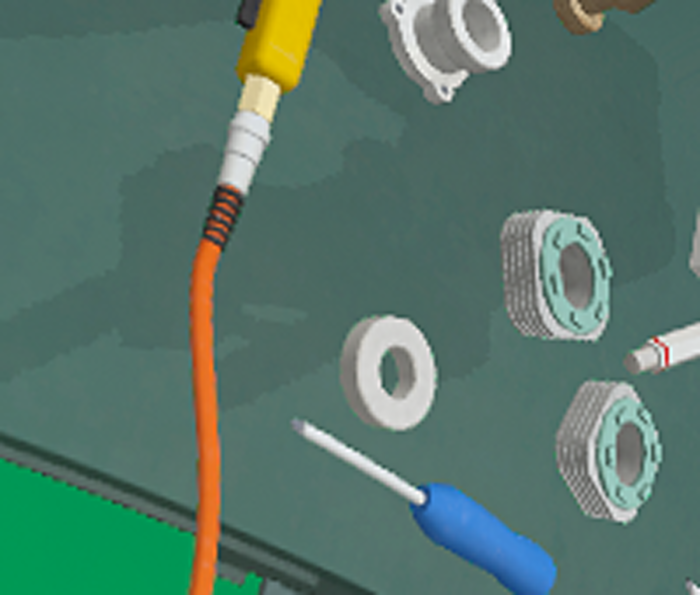

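Run:
```python
from h import *
f=cam('top')
def pts(us,vs,z):
    return world(f,us,vs,z)
r=bot.outline_of('top','disc_center')
for d in r:
    m=d['region'];hsv=cv2.cvtColor(f['img'],cv2.COLOR_BGR2HSV)
    vs,us=np.nonzero(m);P=world(f,us,vs,10)[:,:2]
    o=hsv[vs,us];org=(o[:,1]>110)&(o[:,0]<20)
    (cx,cy),rad=cv2.minEnclosingCircle(P[org].astype(np.float32))
    e=cv2.fitEllipse(P[org].astype(np.float32)) 
    far=P[np.hypot(*(P-[cx,cy]).T)>33]; tb=far.mean(0)-[cx,cy]
    print('disc',d['p'],cx,cy,rad,e[0],len(far),np.degrees(np.arctan2(tb[1],tb[0])))
for d in bot.outline_of('top','plate_center')[:1]:
    vs,us=np.nonzero(d['region']);P=world(f,us,vs,7)[:,:2];(cx,cy),a,_=cv2.minAreaRect(P.astype(np.float32))
    print('plate',P.mean(0),P.min(0),P.max(0),cx,cy,a,_)
vs,us=np.mgrid[150:260,260:370];us=us.ravel();vs=vs.ravel()
W=world(f,us,vs)
# hub
h=W[(W[:,2]>50)&(W[:,2]<62)];print('hub',len(h),h.mean(0),h.min(0),h.max(0))
m=(W[:,2]>8);R=cv2.minAreaRect(W[m][:,:2].astype(np.float32));print(R)
b=(W[:,2]>7)&(W[:,2]<15);R=cv2.minAreaRect(W[b][:,:2].astype(np.float32));print(R)
w=W[(W[:,2]>32)&(np.hypot(*(W[:,:2]-h[:,:2].mean(0)).T)>45)&(np.hypot(*(W[:,:2]-h[:,:2].mean(0)).T)<85)];print('pin',w)
cv2.imwrite('pics/hub0.png',cv2.resize(f['img'][180:240,280:355],None,fx=8,fy=8,interpolation=cv2.INTER_CUBIC))
s=bot.get_state();from scipy.spatial.transform import Rotation as Ro
g=cam('wrist');print(Ro.from_quat(s['orientation']).as_matrix().round(3),(g['R']@Ro.from_quat(s['orientation']).as_matrix()).round(3), s['clock'])
```

```text
disc 0.76 523.9681396484375 268.8699035644531 27.58344268798828 (523.8771362304688, 268.9084777832031) 17 64.27982442170274
disc 0.71 470.22467041015625 -134.9624786376953 27.725597381591797 (470.2893981933594, -134.55203247070312) 17 53.71096673183757
plate [ 518.20817977 -265.44122044] [ 488.64471037 -301.39315713] [ 545.21981739 -229.8769237 ] 518.6414184570312 -267.3001403808594 (64.55725860595703, 60.32807922363281) 42.541542053222656
hub 197 [567.51419321  33.96830597  55.78812818] [548.46169572  16.3243847   50.24181881] [586.36737554  52.07967341  59.36672994]
((575.2926025390625, 34.62262725830078), (300.8926086425781, 179.62591552734375), 9.786664962768555)
((608.1840209960938, 47.27180480957031), (191.2213897705078, 198.82737731933594), 86.05253601074219)
pin [[576.39047441 100.1411681   36.80554179]
 [573.21571337 102.00699726  41.84726392]
 [573.89744656 100.0488382   37.85203634]
 [573.45379642  97.6067555   40.27898616]
 [571.2046604  102.11842143  40.20878525]
 [571.20046808  99.86492863  40.1258754 ]
 [571.48636931  97.73185903  38.36162195]
 [569.61404809 102.42392032  36.05777184]
 [569.17769265  99.97098388  38.51599938]
 [569.50847655  97.85585901  36.4589545 ]]
[[ 0.962  0.271 -0.   ]
 [ 0.271 -0.962  0.   ]
 [-0.    -0.    -1.   ]] [[-0.001  1.    -0.   ]
 [-0.962 -0.001 -0.273]
 [-0.273  0.     0.962]] 1.3
```

View pics/hub0.png

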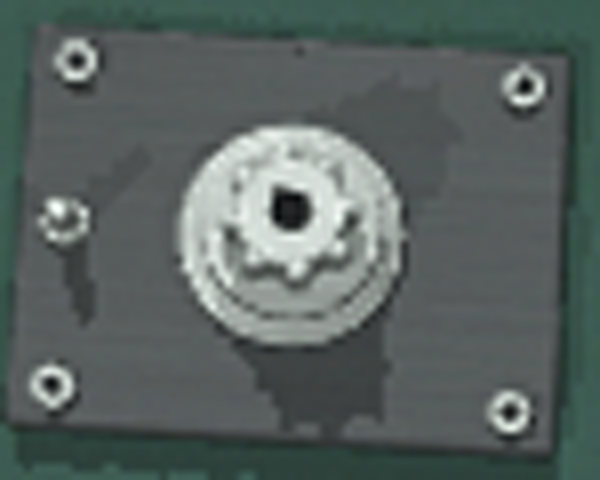

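```bash
cat >> h.py <<'E'
from scipy.spatial.transform import Rotation as Ro
def head():
    s=bot.get_state();M=Ro.from_quat(s['orientation']).as_matrix();return s,np.degrees(np.arctan2(M[1,0],M[0,0])),M
def plan(via,n,w):
    # via: list of (x,y,z,heading); n rows each
    s,h,_=head();p=np.array(s['position']);out=[]
    for t,k in zip(via,n):
        t=np.array(t,float);p0=p.copy();h0=h
        for i in range(1,k+1):
            q=p0+(t[:3]-p0)*i/k;hh=h0+(t[3]-h0)*i/k
            d=q-p;c,sn=np.cos(np.radians(h)),np.sin(np.radians(h))
            row=[round(d[0]*c+d[1]*sn,1),round(d[0]*sn-d[1]*c,1),round(-d[2],1),round(h-hh,1),w]
            p=p+[row[0]*c+row[1]*sn,row[0]*sn-row[1]*c,-row[2]];h-=row[3];out.append(row)
    print(str(out).replace(' ',''));print('end',p.round(1),round(h,1))
E
python3 - <<'E'
from h import *
plan([(480,-150,170,40),(530,150,150,64.3),(524,269,130,64.3)],[12,6,3],94)
E
```

```text
[[np.float64(35.1),np.float64(-29.2),np.float64(1.2),np.float64(-2.0),94],[np.float64(36.1),np.float64(-27.9),np.float64(1.2),np.float64(-2.0),94],[np.float64(37.1),np.float64(-26.7),np.float64(1.2),np.float64(-2.1),94],[np.float64(38.0),np.float64(-25.3),np.float64(1.1),np.float64(-2.0),94],[np.float64(38.8),np.float64(-24.0),np.float64(1.2),np.float64(-2.0),94],[np.float64(39.7),np.float64(-22.6),np.float64(1.2),np.float64(-2.0),94],[np.float64(40.5),np.float64(-21.1),np.float64(1.2),np.float64(-2.0),94],[np.float64(41.1),np.float64(-19.8),np.float64(1.2),np.float64(-2.1),94],[np.float64(41.9),np.float64(-18.2),np.float64(1.2),np.float64(-2.0),94],[np.float64(42.5),np.float64(-16.8),np.float64(1.1),np.float64(-2.0),94],[np.float64(43.0),np.float64(-15.3),np.float64(1.2),np.float64(-2.0),94],[np.float64(43.5),np.float64(-13.8),np.float64(1.2),np.float64(-2.1),94],[np.float64(38.6),np.float64(-32.9),np.float64(3.3),np.float64(-4.0),94],[np.float64(40.7),np.float64(-30.2),np.float64(3.4),np.float64(-4.1),94],[np.float64(42.8),np.float64(-27.1),np.float64(3.3),np.float64(-4.0),94],[np.float64(44.6),np.float64(-24.1),np.float64(3.3),np.float64(-4.1),94],[np.float64(46.2),np.float64(-20.8),np.float64(3.4),np.float64(-4.0),94],[np.float64(47.6),np.float64(-17.6),np.float64(3.3),np.float64(-4.1),94],[np.float64(34.9),np.float64(-19.0),np.float64(6.7),np.float64(0.0),94],[np.float64(34.9),np.float64(-19.0),np.float64(6.6),np.float64(0.0),94],[np.float64(34.8),np.float64(-18.9),np.float64(6.7),np.float64(0.0),94]]
end [524. 269. 130.] 64.3
```

Request:
arm_command(commands=[[[35,-29,1,-2,94],[36,-28,1,-2,94],[37,-27,1,-2,94],[38,-25,1,-2,94],[39,-24,1,-2,94],[40,-23,1,-2,94],[40,-21,1,-2,94],[41,-20,1,-2,94],[42,-18,1,-2,94],[42,-17,1,-2,94],[43,-15,1,-2,94],[43,-14,1,-2,94],[39,-33,3,-4,94],[41,-30,3,-4,94],[43,-27,3,-4,94],[45,-24,3,-4,94],[46,-21,3,-4,94],[47,-18,3,-4,94]]])

```text
clock: 3.15
position: [531.3, 145.9, 154.7]
orientation: [0.849, 0.529, 0.0, 0.0]
contact_force: [0.9, -0.3, 0.2]
width: 93.7
```

```bash
sed -i 's/row=\[round/row=[float(v) for v in (round/; s/,round(h-hh,1),w\]/,round(h-hh,1),w)]/' h.py
python3 - <<'E'
from h import *
s,h,_=head();print(s['position'],h,s['joint_positions'],s['clock'])
plan([(524,269,120,64.3)],[3],94)
f=cam('wrist');cv2.imwrite('pics/w1.png',f['img'])
for r in bot.outline_of('wrist','disc_center'):print(r['p'],r['centre'],fish(f,*r['centre'],10))
E
```

```text
[531.27614691 145.85204885 154.67972279] 63.87595839097699 [ 0.16270022  0.37445461 -0.60118846  1.81514287  0.2445802   1.02596978
 -0.98991557] 3.15
[[35.8,-20.3,11.6,-0.1,94.0],[35.8,-20.1,11.5,-0.2,94.0],[35.9,-20.1,11.6,-0.1,94.0]]
end [524. 269. 120.] 64.3
0.89 [271.2, 74.6] [534.33670633 282.77849608  10.        ]
0.57 [369.0, 350.3] [ 480.90355315 -110.11723751   10.        ]
```

View pics/w1.png

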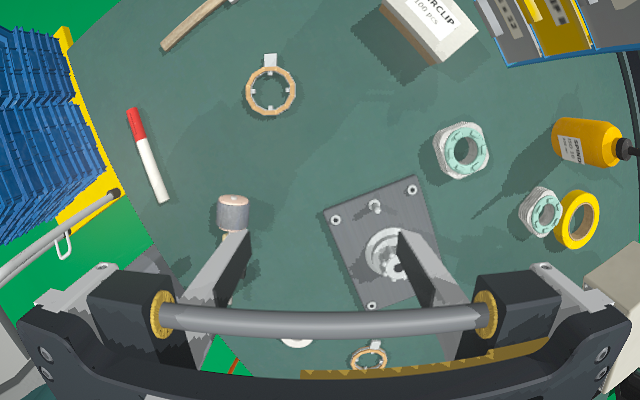

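Request:
arm_command(commands=[[[36,-20,12,0,94],[36,-20,12,0,94],[36,-20,12,0,94],[0,0,0,0,94]]])

```text
clock: 3.65
position: [522.7, 272.6, 117.3]
orientation: [0.848, 0.531, -0.0, -0.001]
contact_force: [-0.1, 0.2, -0.5]
width: 94.2
```

Run:
```python
from h import *
s,h,_=head();print(s['position'],h,s['clock'])
f=cam('wrist');cv2.imwrite('pics/w2.png',f['img'])
for r in bot.outline_of('wrist','disc_center')[:1]:
  vs,us=np.nonzero(r['region']);P=np.array([fish(f,u,v,10)[:2] for u,v in zip(us,vs)])
  hsv=cv2.cvtColor(f['img'],cv2.COLOR_BGR2HSV)[vs,us];o=(hsv[:,1]>90)&(hsv[:,0]<22)
  c,rad=cv2.minEnclosingCircle(P[o].astype(np.float32))
  c=np.array(c);far=P[np.hypot(*(P-c).T)>34];t=far.mean(0)-c
  print(r['p'],r['centre'],c,rad,len(far),np.hypot(*(P-c).T).max(),np.degrees(np.arctan2(t[1],t[0])))
```

```text
[522.72263859 272.57258682 117.28911575] 64.0833675286962 3.65
0.64 [327.0, 174.8] [525.05303955 268.77670288] 27.757617950439453 121 43.81647895485913 63.93629668009866
```

View pics/w2.png

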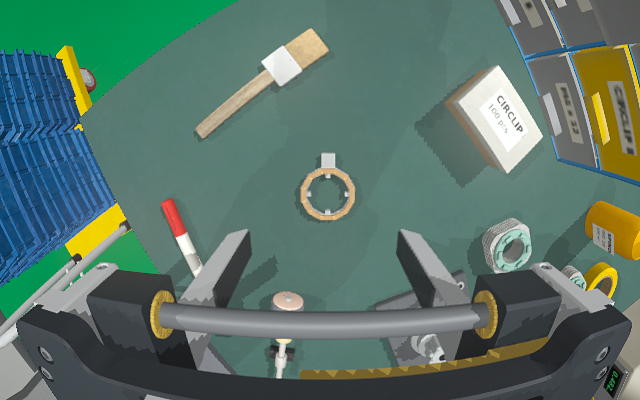

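Run:
```python
from h import *
plan([(524.7,268.8,60,64),(524.7,268.8,20,64),(524.7,268.8,2.5,64)],[2,2,3],72)
```

```text
[[0.5,-0.2,29.1,-0.1,72.0],[0.4,-0.2,29.1,-0.1,72.0],[0.0,-0.0,20.0,0.0,72.0],[0.0,-0.0,20.0,0.0,72.0],[0.0,-0.0,5.8,0.0,72.0],[0.0,-0.0,5.9,0.0,72.0],[0.0,-0.0,5.8,0.0,72.0]]
end [524.7 268.8   2.5] 64.0
```

Request:
arm_command(commands=[[[0.5,0,29,0,72],[0.4,0,29,0,72],[0,0,20,0,72],[0,0,20,0,72],[0,0,6,0,72],[0,0,6,0,72],[0,0,5.5,0,72],[0,0,0,0,72],[0,0,0,0,72]]])

```text
clock: 4.65
position: [525.7, 268.2, 3.6]
orientation: [0.849, 0.528, 0.0, 0.0]
contact_force: [-0.3, -0.6, 0.4]
width: 71.8
```

Run:
```python
from h import *
s,h,_=head();print(s['position'],h,s['clock'])
f=cam('wrist');cv2.imwrite('pics/w3.png',f['img'])
for n in('side',):
  g=cam(n);cv2.imwrite('pics/s3.png',cv2.resize(g['img'][130:260,220:400],None,fx=4,fy=4))
```

```text
[525.73146247 268.23770078   3.59479616] 63.73602307406212 4.65
```

View pics/w3.png

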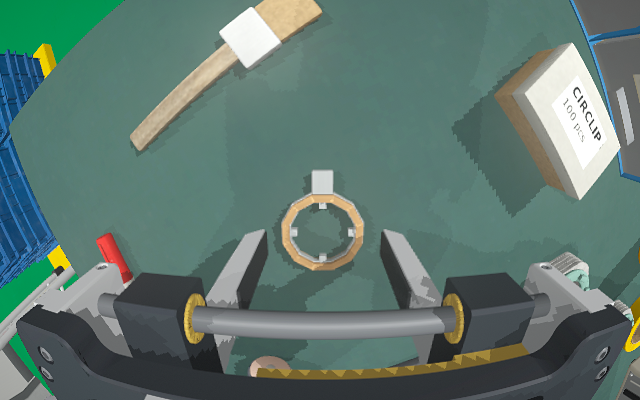

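View pics/s3.png

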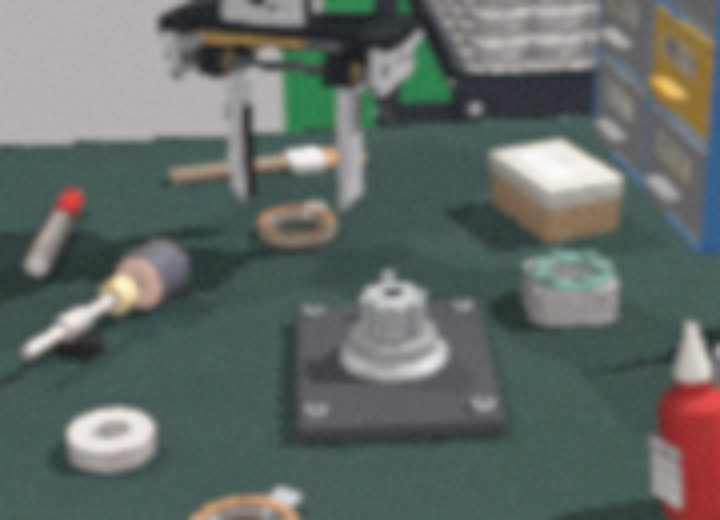

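Run:
```python
from h import *
s,h,M=head();print(s['position'],h)
f=cam('side')
for P in [s['position']+M@[0,36,0],s['position']-M@[0,36,0],s['position'],[524.7,268.8,5]]:
    q=cv2.projectPoints(np.array(P,float).reshape(1,3),f['rvec'],f['tvec'],f['K'],None)[0].ravel();print(P,q,(q-[220,130])*4)
b=bot.outline_of('side','disc_center')
for r in b: print(r['p'],r['centre'],world(f,*r['centre'],5))
zz=f['z_map'];
for v in range(176,186): 
  print(v, [tuple(world(f,[u],[v])[0].round()) for u in (280,281,305,307,308)])
```

```text
[525.72910328 268.32920677   3.60713432] 63.7464177312864
[558.0155187  252.40478813   3.62358352] [305.46380298 188.09501169] [341.85521191 232.38004675]
[493.44268787 284.25362541   3.59068512] [283.0556841  185.25216894] [252.22273639 221.00867576]
[525.72910328 268.32920677   3.60713432] [294.15839081 186.66073203] [296.63356323 226.64292813]
[524.7, 268.8, 5] [293.78451356 186.18816285] [295.13805426 224.7526514 ]
0.77 [280.5, 254.8] [[ 472.17016872 -102.50335462    5.        ]]
0.6 [294.8, 187.1] [[527.21662735 261.37161658   5.        ]]
176 [(np.float64(486.0), np.float64(277.0), np.float64(37.0)), (np.float64(489.0), np.float64(282.0), np.float64(34.0)), (np.float64(557.0), np.float64(239.0), np.float64(47.0)), (np.float64(562.0), np.float64(240.0), np.float64(46.0)), (np.float64(566.0), np.float64(244.0), np.float64(44.0))]
177 [(np.float64(486.0), np.float64(278.0), np.float64(33.0)), (np.float64(489.0), np.float64(281.0), np.float64(32.0)), (np.float64(557.0), np.float64(243.0), np.float64(42.0)), (np.float64(562.0), np.float64(238.0), np.float64(44.0)), (np.float64(565.0
[... 1686 characters left out ...]
), (np.float64(567.0), np.float64(298.0), np.float64(1.0)), (np.float64(570.0), np.float64(296.0), np.float64(2.0))]
184 [(np.float64(485.0), np.float64(302.0), np.float64(1.0)), (np.float64(488.0), np.float64(302.0), np.float64(1.0)), (np.float64(560.0), np.float64(291.0), np.float64(1.0)), (np.float64(567.0), np.float64(299.0), np.float64(-3.0)), (np.float64(569.0), np.float64(293.0), np.float64(-0.0))]
185 [(np.float64(485.0), np.float64(296.0), np.float64(0.0)), (np.float64(488.0), np.float64(295.0), np.float64(0.0)), (np.float64(559.0), np.float64(279.0), np.float64(2.0)), (np.float64(566.0), np.float64(287.0), np.float64(-1.0)), (np.float64(569.0), np.float64(285.0), np.float64(-0.0))]
```

Run:
```python
from h import *
s,h,M=head();print(s['position'],h,s['width'])
f=cam('wrist')
def proj(P):
    c=f['R']@np.array(P)+f['t'];r=np.hypot(c[0],c[1]);th=np.arctan2(r,c[2]);return f['K'][:2,2]+c[:2]/r*th*f['K'][0,0]
for dz in(0,10,20,25,30,40,50):
  print(dz,proj(s['position']+M@[0,36,-dz]).round(1),proj(s['position']+M@[0,-36,-dz]).round(1),proj(s['position']+M@[8,-36,-dz]).round(1))
cv2.imwrite('pics/w3z.png',cv2.resize(f['img'][160:330,190:450],None,fx=3,fy=3,interpolation=cv2.INTER_CUBIC))
zz=f['z_map']
for (u,v) in [(258,236),(392,236),(322,200),(322,268),(250,250),(400,250)]:
  x=(u-f['K'][0,2])/f['K'][0,0];y=(v-f['K'][1,2])/f['K'][0,0];r=np.hypot(x,y);d=zz[v,u]
  c=np.array([np.tan(r)*x/r,np.tan(r)*y/r,1])*d;print((u,v),d,((c-f['t'])@f['R']).round(1))
```

```text
[525.6212515  268.28634258   3.46205435] 63.74706107419266 72.17045466193208
0 [375.3 230.7] [272.  230.7] [271.4 219.9]
10 [377.7 236.2] [269.7 236.2] [269. 225.]
20 [380.2 242.2] [267.1 242.2] [266.3 230.6]
25 [381.5 245.4] [265.8 245.4] [264.9 233.6]
30 [382.9 248.7] [264.4 248.8] [263.5 236.7]
40 [385.9 256. ] [261.4 256. ] [260.3 243.4]
50 [389.2 263.9] [258.1 264. ] [256.8 250.9]
(258, 236) 179.59213 [494.9 293.8  35.6]
(392, 236) 178.62437 [566.  259.1  36.5]
(322, 200) 201.11446 [535.2 290.2   9.1]
(322, 268) 215.66045 [512.9 245.1   8.3]
(250, 250) 161.27512 [494.2 293.8  54.7]
(400, 250) 161.81647 [566.3 257.9  54.2]
```

View pics/w3z.png

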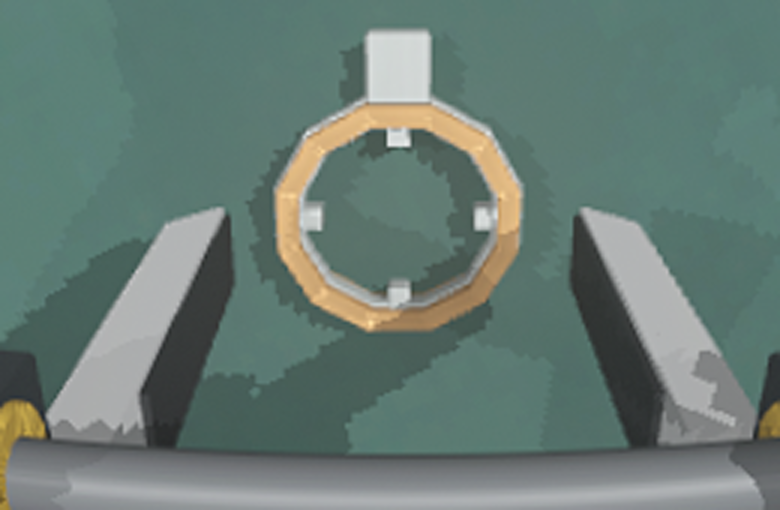

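Run:
```python
from h import *
print(bot.pinch_z,[a for a in dir(bot) if a[0]!='_'])
s,h,M=head()
f=cam('wrist')
def proj(P):
    c=f['R']@np.array(P)+f['t'];r=np.hypot(c[0],c[1]);th=np.arctan2(r,c[2]);return f['K'][:2,2]+c[:2]/r*th*f['K'][0,0]
for dz in(0,10,15,20,25):
  print(dz,proj(s['position']+M@[8,-47,-dz]).round(1))
im=cv2.imread('pics/w2.png');cv2.imwrite('pics/w2z.png',cv2.resize(im[200:280,210:430],None,fx=3.5,fy=3.5,interpolation=cv2.INTER_CUBIC))
```

```text
18.8 ['MotionError', 'close_job', 'get_state', 'grab_frame', 'outline_of', 'pinch_z']
0 [255.8 219.8]
10 [252.7 224.8]
15 [251.1 227.5]
20 [249.4 230.3]
25 [247.6 233.2]
```

View pics/w2z.png

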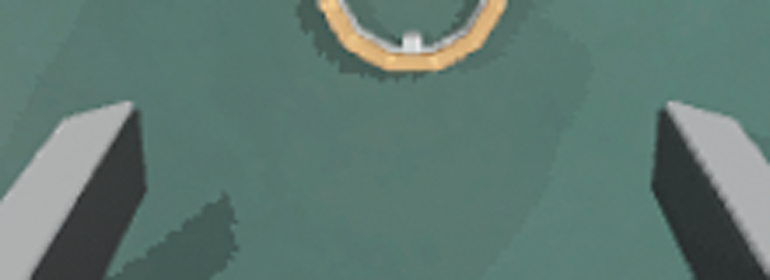

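Request:
arm_command(commands=[[[0,0,0,0,52],[0,0,0,0,52],[0,0,0,0,52],[0,0,0,0,52]]])

```text
clock: 5.35
position: [525.4, 268.2, 3.1]
orientation: [0.849, 0.528, -0.0, -0.0]
contact_force: [-0.7, -0.1, 0.2]
width: 52.3
```

Run:
```python
from h import *
s,h,_=head();print(s['position'],h,s['clock'],s['width'],s['contact_force'])
f=cam('wrist');cv2.imwrite('pics/w4.png',f['img'][100:380,150:500])
```

```text
[525.43202615 268.1677956    3.06015489] 63.74141764312473 5.35 52.291588920019684 [-0.72350505 -0.12890732  0.21588277]
```

View pics/w4.png

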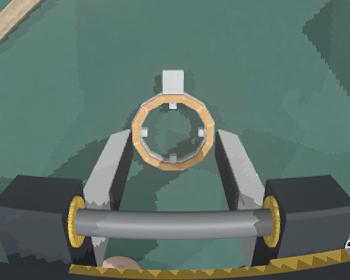

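Request:
arm_command(commands=[[[0,0,0,0,72],[0,0,0,0,72],[0,0,0,0,72],[0,-0.6,4,0,72],[0,0,4,0,72],[0,0,4,0,72],[0,0,2,0,72],[0,0,1,0,72],[0,0,1,0,72],[0,0,0,0,72]]])

```text
clock: 6.4
position: [524.9, 268.5, -13.0]
orientation: [0.849, 0.528, -0.0, -0.0]
contact_force: [0.1, -0.6, -0.2]
width: 71.8
```

Run:
```python
from h import *
s,h,_=head();print(s['position'],h,s['clock'],s['width'],s['contact_force'])
f=cam('side');cv2.imwrite('pics/s5.png',cv2.resize(f['img'][150:210,250:340],None,fx=6,fy=6,interpolation=cv2.INTER_CUBIC))
```

```text
[524.87680469 268.46470243 -12.98354037] 63.742501307076395 6.4 71.77579511215741 [ 0.13682261 -0.63751237 -0.21533054]
```

View pics/s5.png

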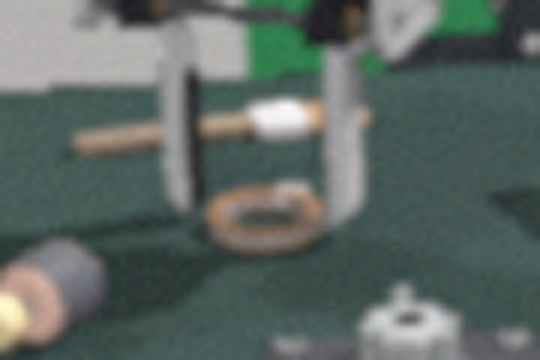

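Request:
arm_command(commands=[[[0,0,1,0,72],[0,0,1,0,72],[0,0,1,0,72],[0,0,0,0,72]]])

```text
clock: 6.85
position: [524.8, 268.4, -16.1]
orientation: [0.849, 0.528, -0.0, -0.0]
contact_force: [-0.6, 0.3, -0.5]
width: 72.2
```

Close on the disc.

Request:
arm_command(commands=[[[0,0,0,0,45],[0,0,0,0,45],[0,0,0,0,45],[0,0,0,0,45],[0,0,0,0,45]]])

```text
clock: 7.35
position: [524.9, 268.5, -15.9]
orientation: [0.849, 0.528, 0.0, -0.0]
contact_force: [0.8, 0.2, -0.4]
width: 55.3
```

Run:
```python
from h import *
s,h,_=head();print(s['position'],h,s['clock'],s['width'],s['contact_force'])
plan([(524.7,268.4,40,64)],[3],45)
```

```text
[524.91963794 268.45119185 -15.90196882] 63.74392248158966 7.35 55.28511348919756 [ 0.78364227  0.23638486 -0.42322148]
[[-0.0,-0.1,-18.6,-0.1,45.0],[-0.1,-0.0,-18.7,-0.1,45.0],[-0.0,-0.1,-18.6,-0.1,45.0]]
end [524.7 268.4  40. ] 64.0
```

Request:
arm_command(commands=[[[0,0,-15,0,45],[0,0,-35,0,45],[0,0,-45,0,45],[0,0,-30,0,45]]])

```text
clock: 7.75
position: [525.2, 269.1, 112.8]
orientation: [0.849, 0.528, 0.001, 0.0]
contact_force: [0.5, 1.2, -2.2]
width: 55.5
```

Run:
```python
from h import *
s,h,_=head();print(s['position'],h,s['clock'],s['width'],s['contact_force'])
plan([(528,-50,100,64)],[8],45)
```

```text
[525.20640469 269.05817542 112.78851767] 63.77280283867412 7.75 55.482151799271506 [ 0.45573783  1.17772323 -2.1678472 ]
[[-35.6,17.9,1.6,-0.0,45.0],[-35.6,18.0,1.6,-0.1,45.0],[-35.7,17.9,1.6,0.0,45.0],[-35.7,17.8,1.6,-0.0,45.0],[-35.6,17.9,1.6,-0.0,45.0],[-35.7,17.9,1.6,-0.1,45.0],[-35.6,17.8,1.6,0.0,45.0],[-35.7,17.8,1.6,-0.0,45.0]]
end [528. -50. 100.] 64.0
```

Request:
arm_command(commands=[[[-36,18,1,0,45],[-36,18,2,0,45],[-36,18,2,0,45],[-35,18,1,0,45],[-36,18,2,0,45],[-36,18,2,0,45],[-35,17,1,0,45],[-35,18,2,0,45],[0,0,0,0,45],[0,0,0,0,45]]])

```text
clock: 8.75
position: [527.1, -50.9, 96.8]
orientation: [0.85, 0.527, 0.0, 0.0]
contact_force: [-0.3, 1.5, -0.4]
width: 55.6
```

Run:
```python
from h import *
s,h,_=head();print(s['position'],h,s['clock'],s['width'],s['contact_force'])
f=cam('wrist');cv2.imwrite('pics/w6.png',f['img'])
np.savez('w6.npz',img=f['img'],z=f['z_map'],K=f['K'],R=f['R'],t=f['t'])
```

```text
[527.06622554 -50.92854497  96.79069228] 63.65171399972201 8.75 55.64088616182946 [-0.28246546  1.5435042  -0.35876616]
```

View pics/w6.png

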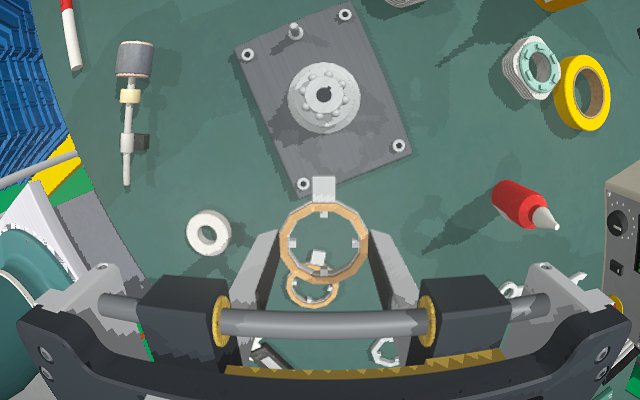

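```bash
cat >> h.py <<'E'
def ortho(f,cx,cy,z,half,pp):
    n=int(2*half*pp);a=np.linspace(-half,half,n)
    X,Y=np.meshgrid(cx+a,cy-a) # x right, y up... columns=x, rows=-y
    P=np.stack([X.ravel(),Y.ravel(),np.full(X.size,z)],1);c=P@f['R'].T+f['t'];r=np.hypot(c[:,0],c[:,1]);th=np.arctan2(r,c[:,2]);k=f['K'][0,0]*th/r
    u=(f['K'][0,2]+c[:,0]*k).reshape(n,n).astype(np.float32);v=(f['K'][1,2]+c[:,1]*k).reshape(n,n).astype(np.float32)
    return cv2.remap(f['img'],u,v,cv2.INTER_CUBIC)
E
python3 - <<'E'
from h import *
d=np.load('w6.npz');f=dict(img=d['img'],R=d['R'],t=d['t'],K=d['K'])
o=ortho(f,567.5,34,56,30,10)
# grid cross
cv2.drawMarker(o,(300,300),(0,0,255),cv2.MARKER_CROSS,20)
for r in(160,200): cv2.circle(o,(300,300),r,(0,255,0),1)
cv2.imwrite('pics/o6.png',o)
o=ortho(f,571.5,100,40,20,15);cv2.drawMarker(o,(300,300),(0,0,255),cv2.MARKER_CROSS,20);cv2.circle(o,(300,300),60,(0,255,0),1);cv2.imwrite('pics/o6p.png',o)
E
```

```text
(no output)
```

View pics/o6.png

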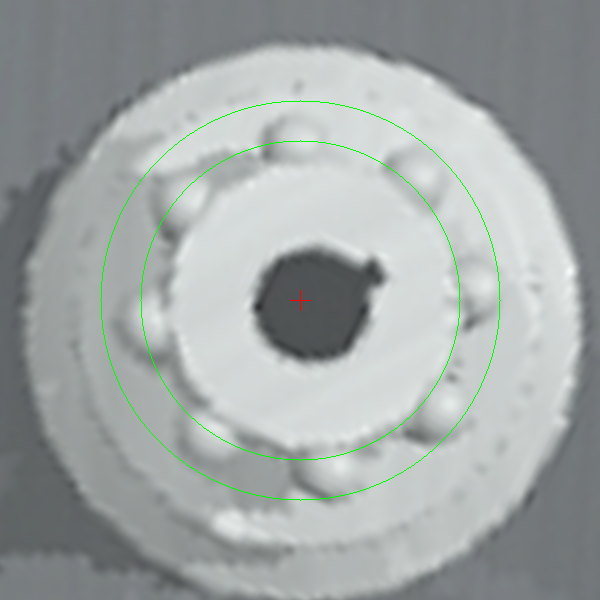

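View pics/o6p.png

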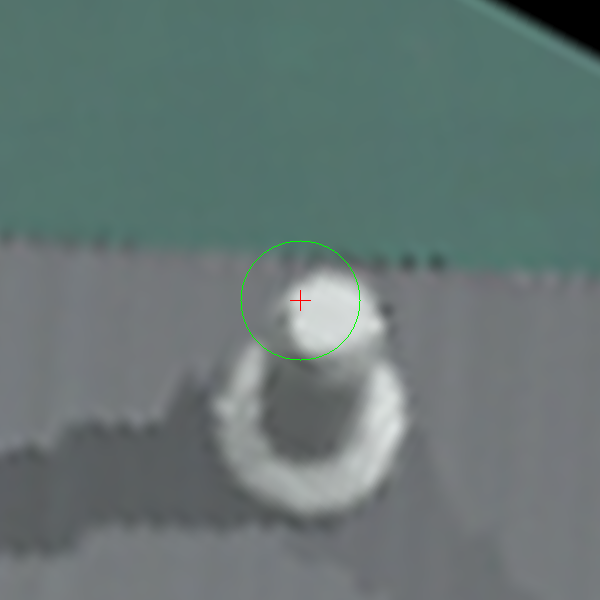

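Run:
```python
from h import *
d=np.load('w6.npz');f=dict(img=d['img'],R=d['R'],t=d['t'],K=d['K'])
o=ortho(f,527.07,-50.93,122.7,48,6)
hsv=cv2.cvtColor(o,cv2.COLOR_BGR2HSV);m=((hsv[...,1]>90)&(hsv[...,0]<22)).astype(np.uint8)
n,l,st,_=cv2.connectedComponentsWithStats(m);k=1+np.argmax(st[1:,4]);ys,xs=np.nonzero(l==k)
c,r=cv2.minEnclosingCircle(np.stack([xs,ys],1).astype(np.float32));c=np.array(c);print('disc centre rel TCP',(c-288)/6*[1,-1],r/6)
p=c.round().astype(int);cv2.drawMarker(o,tuple(int(v) for v in p),(0,0,255),cv2.MARKER_CROSS,20);cv2.circle(o,tuple(int(v) for v in p),int(r),(0,255,0),1)
a=np.radians(63.65);cv2.line(o,tuple(int(v) for v in p),(int(p[0]+260*np.cos(a)),int(p[1]-260*np.sin(a))),(255,0,0),1)
cv2.imwrite('pics/o6d.png',o)
```

```text
disc centre rel TCP [-6.92032115 -6.05591838] 37.85932922363281
```

View pics/o6d.png

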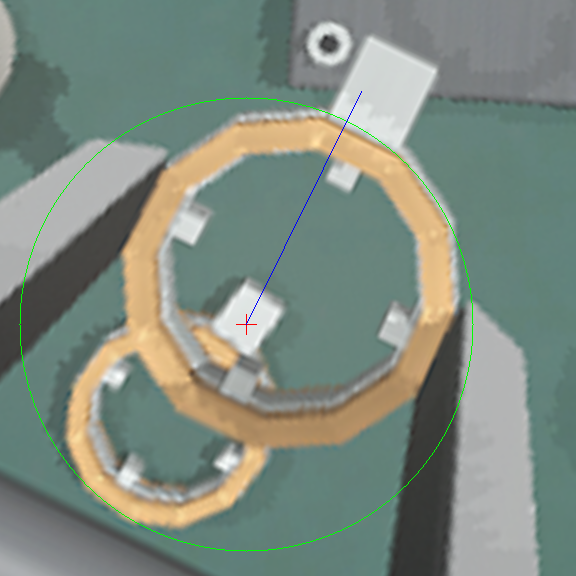

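Run:
```python
from h import *
plan([(568.5,33.1,90,74),(568.5,33.1,52,74)],[4,2],45)
```

```text
[[23.2,0.1,1.7,-2.6,45.0],[23.1,1.2,1.7,-2.5,45.0],[23.1,2.1,1.7,-2.6,45.0],[22.9,3.2,1.6,-2.5,45.0],[0.0,0.0,19.0,-0.0,45.0],[0.0,0.0,19.0,-0.0,45.0]]
end [568.5  33.1  52. ] 74.0
```

Request:
arm_command(commands=[[[23.2,0.1,2,-2.6,45],[23.1,1.2,2,-2.6,45],[23.1,2.1,2,-2.6,45],[22.9,3.2,1,-2.6,45],[0,0,19,0,45],[0,0,19,0,45],[0,0,0,0,45],[0,0,0,0,45],[0,0,0,0,45]]])

```text
clock: 9.7
position: [568.8, 33.1, 52.2]
orientation: [0.798, 0.603, 0.001, 0.0]
contact_force: [-0.1, 0.9, -1.8]
width: 55.4
```

Run:
```python
from h import *
s,h,_=head();print(s['position'],h,s['clock'],s['width'],s['contact_force'],s['wrist_torque'])
f=cam('wrist')
p=s['position'];o=ortho(f,p[0],p[1],p[2]+25.9,48,6);cv2.drawMarker(o,(288,288),(0,0,255),cv2.MARKER_CROSS,20)
o2=ortho(f,568.9,33.8,56,30,10);cv2.imwrite('pics/o7.png',o);cv2.imwrite('pics/o7h.png',o2);
cv2.imwrite('pics/w7.png',cv2.resize(f['img'][130:310,210:440],None,fx=3.3,fy=3.3,interpolation=cv2.INTER_CUBIC))
```

```text
[568.84191411  33.10040022  52.21176158] 74.17746287699882 9.7 55.419196123769076 [-0.11581221  0.88429351 -1.82099154] [-0.06031241 -0.03144338 -0.01637886]
```

View pics/o7.png

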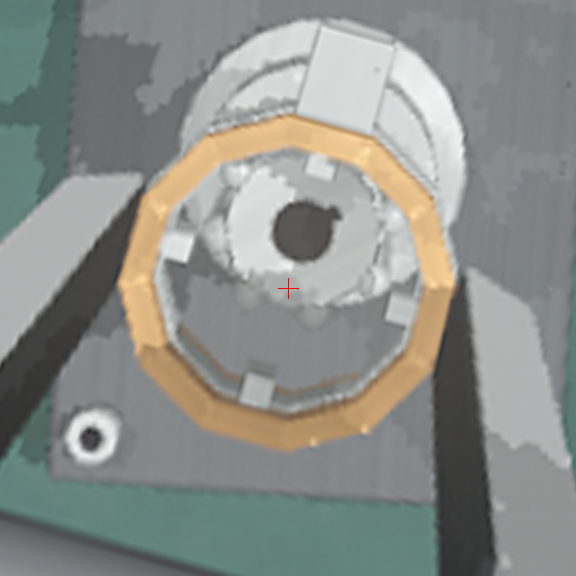

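View pics/o7h.png

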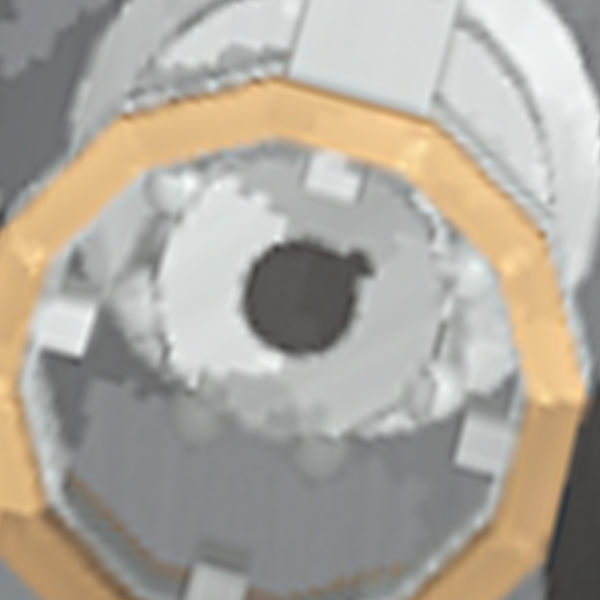

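View pics/w7.png

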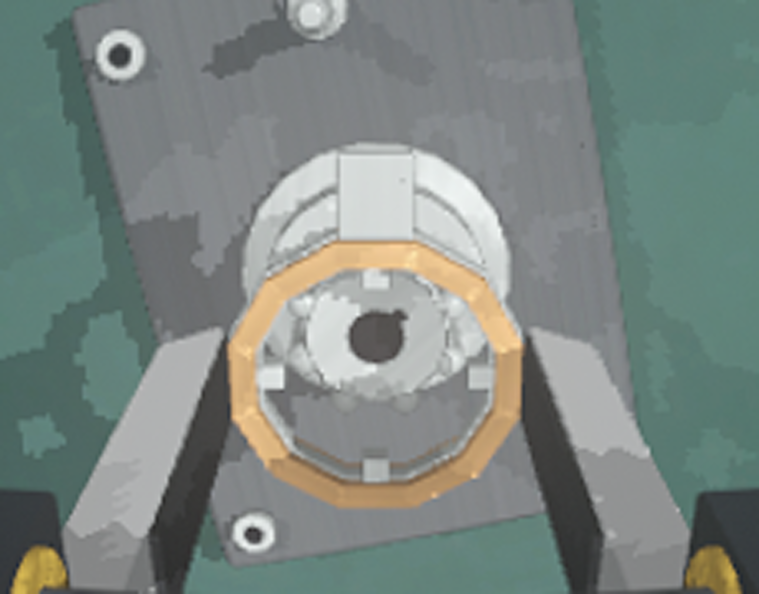

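Request:
arm_command(commands=[[[0,0,5,0,45],[0,0,4,0,45],[0,0,2,0,45],[0,0,1,0,45],[0,0,1,0,45],[0,0,1,0,45]]])

```text
clock: 10.35
position: [568.4, 32.6, 37.0]
orientation: [0.798, 0.603, 0.0, -0.0]
contact_force: [-0.1, -0.5, -0.8]
width: 55.5
```

Request:
arm_command(commands=[[[0.5,0.2,0,0,45],[0,0,1,0,45],[0,0,1,0,45],[0,0,1,0,45]]])

```text
clock: 10.75
position: [568.7, 33.0, 34.0]
orientation: [0.798, 0.603, 0.0, -0.0]
contact_force: [0.1, 0.2, -0.5]
width: 55.2
```

Request:
arm_command(commands=[[[0,0,1,0,45],[0,0,1,0,45],[0,0,1,0,45],[0,0,0,0,45]]])

```text
clock: 11.15
position: [568.5, 33.0, 30.9]
orientation: [0.798, 0.603, -0.0, -0.0]
contact_force: [-0.2, -0.5, -0.7]
width: 55.5
```

Request:
arm_command(commands=[[[0,0,1,0,45],[0,0,1,0,45],[0,0,1,0,45],[0,0,1,0,45]]])

```text
clock: 11.55
position: [568.6, 33.0, 26.9]
orientation: [0.798, 0.603, -0.0, -0.0]
contact_force: [0.1, -0.1, -2.0]
width: 55.3
```

Request:
arm_command(commands=[[[0,0,1,0,45],[0,0,1,0,45],[0,0,1,0,45],[0,0,1,0,45]]])

```text
clock: 11.95
position: [568.7, 33.0, 23.0]
orientation: [0.798, 0.603, 0.0, -0.0]
contact_force: [0.5, 0.5, -1.8]
width: 55.4
```

Run:
```python
from h import *
s,h,_=head();print(s['position'],h,s['clock'],s['width'],s['contact_force'],s['wrist_torque'])
f=cam('wrist')
cv2.imwrite('pics/w8.png',cv2.resize(f['img'][130:310,210:440],None,fx=3.3,fy=3.3,interpolation=cv2.INTER_CUBIC))
f=cam('side')
cv2.imwrite('pics/s8.png',cv2.resize(f['img'][160:260,260:380],None,fx=6,fy=6,interpolation=cv2.INTER_CUBIC))
```

```text
[568.6522865   33.00831176  22.96192192] 74.14497282631842 11.95 55.43343905186686 [ 0.47225022  0.53817964 -1.75917453] [-0.06263109 -0.08371125  0.00350835]
```

View pics/w8.png

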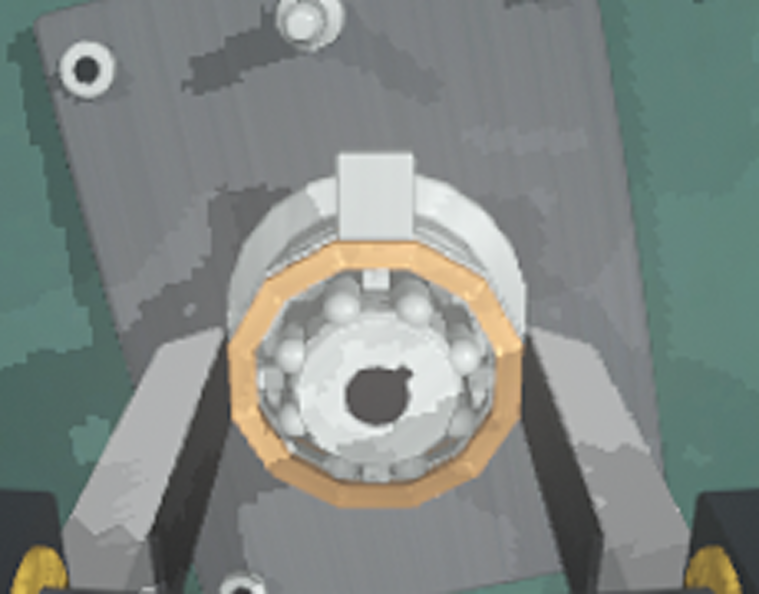

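View pics/s8.png

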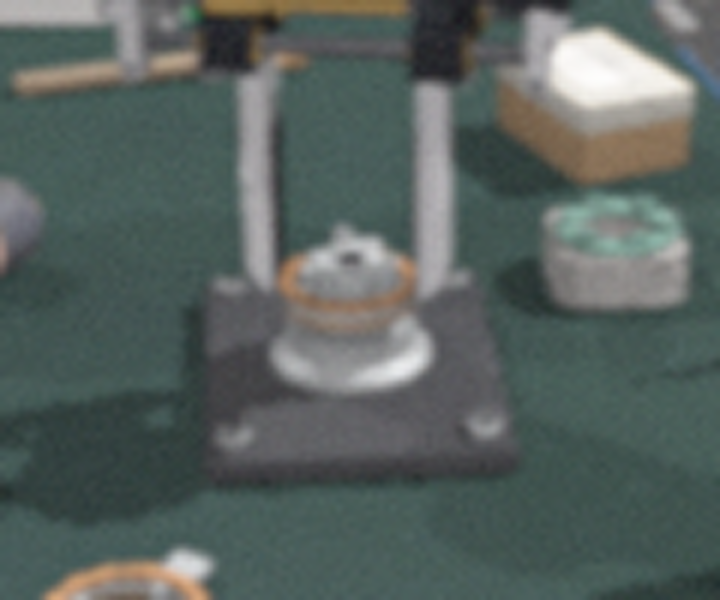

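Request:
arm_command(commands=[[[0,0,1,0,45],[0,0,1,0,45],[0,0,1,0,45],[0,0,1,0,45],[0,0,1,0,45],[0,0,1,0,45]]])

```text
clock: 12.65
position: [568.7, 33.0, 17.0]
orientation: [0.798, 0.603, -0.0, -0.0]
contact_force: [-0.0, 0.1, -1.6]
width: 55.0
```

Request:
arm_command(commands=[[[0,0,1,0,45],[0,0,1,0,45],[0,0,0.5,0,45],[0,0,0.5,0,45]]])

```text
clock: 13.05
position: [568.6, 33.0, 14.0]
orientation: [0.798, 0.603, -0.0, -0.0]
contact_force: [-3.6, -0.2, 7.9]
width: 55.6
```

Request:
arm_command(commands=[[[0,0,0,0,68],[0,0,0,0,68],[0,0,0,0,68],[0,0,-5,0,68],[0,0,-30,0,68],[0,0,-45,0,68],[0,0,-40,0,68]]])

```text
clock: 13.75
position: [568.5, 33.2, 136.1]
orientation: [0.798, 0.603, 0.0, -0.0]
contact_force: [0.5, -0.2, 0.0]
width: 67.8
```

Run:
```python
from h import *
s,h,_=head();print(s['position'],h,s['clock'],s['width'],s['contact_force'],s['wrist_torque'])
f=cam('wrist')
o=ortho(f,568.9,33.9,40,48,6);cv2.imwrite('pics/o9.png',o)
f=cam('side')
cv2.imwrite('pics/s9.png',cv2.resize(f['img'][160:260,260:380],None,fx=6,fy=6,interpolation=cv2.INTER_CUBIC))
f=cam('top');vs,us=np.mgrid[190:230,295:340];W=world(f,us.ravel(),vs.ravel());r=np.hypot(W[:,0]-568,W[:,1]-34)
m=(r>23)&(r<27);print('disc top z',np.percentile(W[m,2],[10,25,50,75,90]))
```

```text
[568.45020885  33.2220456  136.07368724] 74.16899882243602 13.75 67.78129863810737 [ 0.53453079 -0.2376193   0.03024426] [-0.0698805  -0.06317198  0.01165866]Traceback (most recent call last):
  File "<stdin>", line 8, in <module>
    return _quantile_unchecked(
        a, q, axis, out, overwrite_input, method, keepdims, weights)
    return _ureduce(a,
                    func=_quantile_ureduce_func,
    ...<5 lines>...
                    overwrite_input=overwrite_input,
                    method=method)
    r = func(a, **kwargs)
    result = _quantile(arr,
                       quantiles=q,
    ...<2 lines>...
                       out=out,
                       weights=wgt)
    slices_having_nans = np.isnan(arr[-1, ...])
                                  ~~~^^^^^^^^^
IndexError: index -1 is out of bounds for axis 0 with size 0
```

View pics/o9.png

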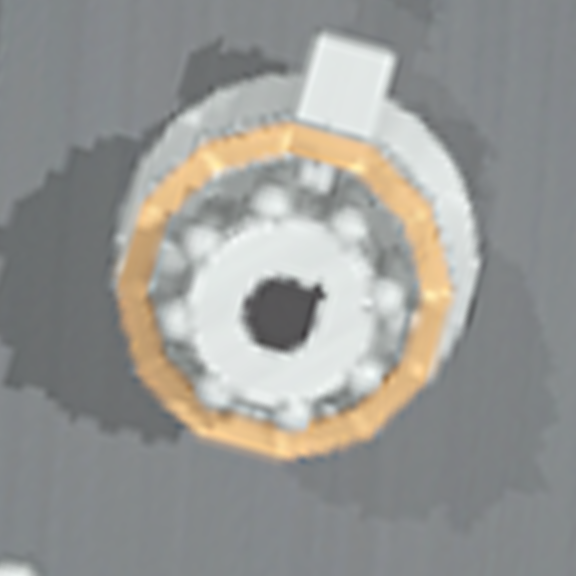

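View pics/s9.png

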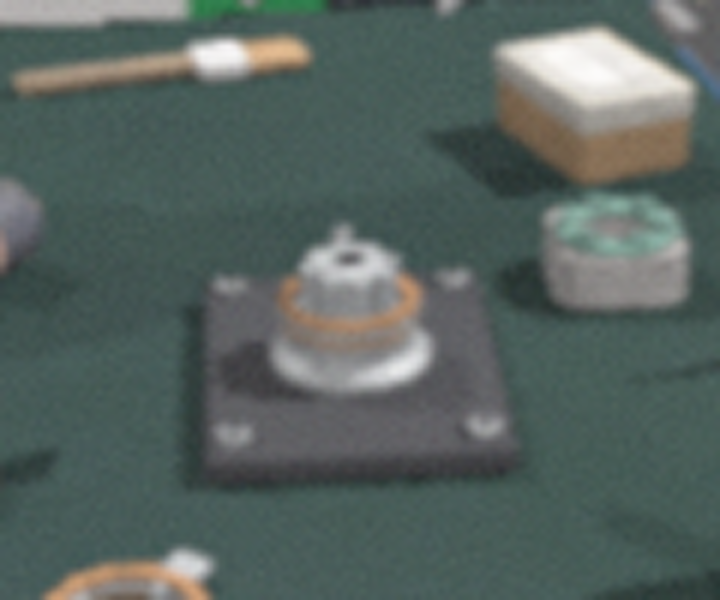

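Run:
```python
from h import *
s,h,_=head();print(s['joint_positions'].round(3))
plan([(515,-262,115,-53)],[16],94)
```

```text
[ 0.367  0.433 -0.609  1.786  0.289  1.008 -0.631]
[[-18.7,1.7,1.4,7.9,94.0],[-18.2,4.3,1.3,8.0,94.0],[-17.5,6.8,1.4,7.9,94.0],[-16.4,9.1,1.3,8.0,94.0],[-15.0,11.3,1.4,7.9,94.0],[-13.2,13.3,1.4,8.0,94.0],[-11.3,15.0,1.3,7.9,94.0],[-9.2,16.4,1.4,8.0,94.0],[-6.7,17.5,1.4,7.9,94.0],[-4.3,18.3,1.3,8.0,94.0],[-1.7,18.6,1.4,7.9,94.0],[0.9,18.8,1.3,8.0,94.0],[3.5,18.4,1.4,7.9,94.0],[6.0,17.8,1.4,7.9,94.0],[8.3,16.8,1.3,8.0,94.0],[10.6,15.4,1.4,7.9,94.0]]
end [ 515.  -261.9  115. ] -53.0
```

Run:
```python
from h import *
plan([(515,-262,115,37)],[8],94)
```

```text
[[-37.4,3.5,2.7,4.6,94.0],[-36.9,6.4,2.7,4.7,94.0],[-36.3,9.5,2.8,4.6,94.0],[-35.5,12.3,2.7,4.7,94.0],[-34.3,15.2,2.7,4.6,94.0],[-32.9,17.9,2.7,4.7,94.0],[-31.4,20.6,2.8,4.6,94.0],[-29.7,23.0,2.7,4.6,94.0]]
end [ 515. -262.  115.] 37.0
```

Request:
arm_command(commands=[[[-37,3,3,4.6,80],[-37,6,3,4.6,80],[-36,10,3,4.6,80],[-36,12,3,4.6,80],[-34,15,3,4.6,80],[-33,18,3,4.6,80],[-31,21,3,4.6,80],[-30,23,3,4.6,80],[0,0,0,0,80],[0,0,0,0,80]]])

```text
clock: 14.9
position: [513.4, -262.0, 109.1]
orientation: [0.947, 0.32, -0.001, -0.001]
contact_force: [0.9, 1.5, -0.2]
width: 79.8
```

Run:
```python
from h import *
s,h,_=head();print(s['position'],h,s['clock'],s['joint_positions'].round(2))
f=cam('wrist');cv2.imwrite('pics/w10.png',f['img'])
for r in bot.outline_of('wrist','plate_center')[:2]: print(r['p'],r['centre'],fish(f,*r['centre'],7))
p=s['position'];o=ortho(f,518,-267,7,48,6);cv2.drawMarker(o,(288,288),(0,0,255),cv2.MARKER_CROSS,20);cv2.imwrite('pics/o10.png',o)
```

```text
[ 513.42198016 -261.96465831  109.118195  ] 37.31632552032993 14.9 [ 0.72  0.44 -0.38  1.8   0.2   0.94 -0.67]
```

View pics/w10.png

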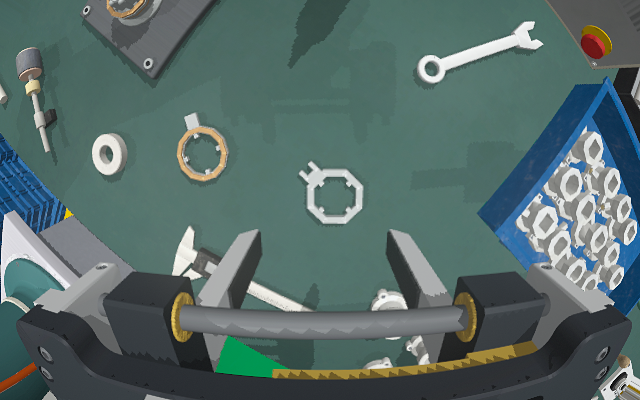

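View pics/o10.png

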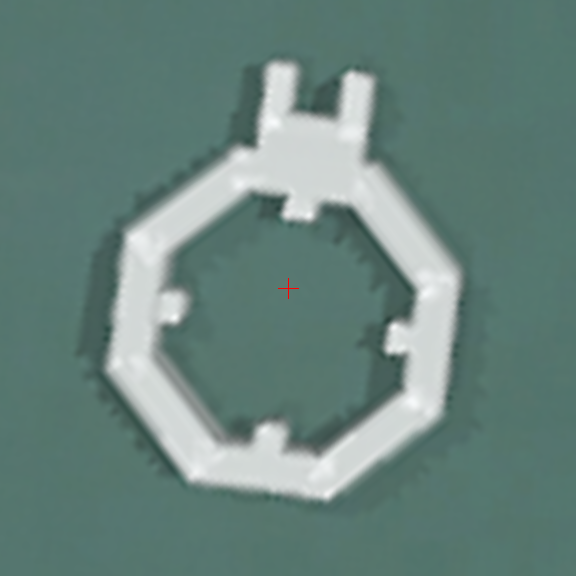

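Run:
```python
from h import *
plan([(517.5,-272.6,60,36.8),(517.5,-272.6,-8,36.8)],[2,3],72)
```

```text
[[-2.4,5.8,24.8,0.3,72.0],[-2.3,5.8,24.8,0.4,72.0],[-0.0,-0.0,22.7,-0.0,72.0],[-0.0,-0.0,22.7,-0.0,72.0],[-0.0,-0.0,22.6,-0.0,72.0]]
end [ 517.5 -272.6   -8. ] 36.8
```

Request:
arm_command(commands=[[[-2.4,5.8,25,0.3,72],[-2.3,5.8,25,0.3,72],[0,0,23,0,72],[0,0,23,0,72],[0,0,17,0,72],[0,0,4,0,72],[0,0,0,0,72],[0,0,0,0,72]]])

```text
clock: 15.8
position: [518.0, -273.7, -6.1]
orientation: [0.949, 0.316, 0.0, 0.0]
contact_force: [0.2, -0.6, 1.0]
width: 72.3
```

Run:
```python
from h import *
s,h,_=head();print(s['position'],h,s['clock'],s['contact_force'])
plan([(517.5,-272.6,-16.5,36.8)],[1],72)
f=cam('wrist');cv2.imwrite('pics/w11.png',f['img'][120:320,180:470])
```

```text
[ 518.0398942  -273.71525694   -6.0596892 ] 36.79188599302638 15.8 [ 0.20716061 -0.55266205  1.044499  ]
[[0.2,-1.2,10.4,-0.0,72.0]]
end [ 517.5 -272.6  -16.5] 36.8
```

View pics/w11.png

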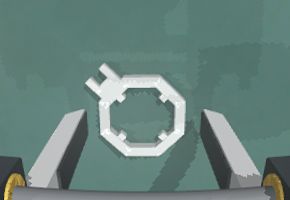

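Centred between the fingers, tab at upper left (108,85). Down the rest and close.

Request:
arm_command(commands=[[[0.2,-1.2,5,0,72],[0,0,3,0,72],[0,0,1,0,72],[0,0,1.4,0,72],[0,0,0,0,72],[0,0,0,0,45],[0,0,0,0,45],[0,0,0,0,45],[0,0,0,0,45],[0,0,0,0,45]]])

```text
clock: 16.85
position: [516.9, -273.0, -17.3]
orientation: [0.949, 0.315, 0.0, 0.0]
contact_force: [-0.8, 0.2, -0.5]
width: 55.1
```

Request:
arm_command(commands=[[[0,0,-15,0,45],[0,0,-35,0,45],[0,0,-45,0,45],[0,0,-22,0,45],[0,0,0,0,45]]])

```text
clock: 17.35
position: [518.5, -273.7, 103.9]
orientation: [0.949, 0.315, 0.002, 0.002]
contact_force: [0.3, -0.1, -1.5]
width: 54.9
```

Run:
```python
from h import *
s,h,_=head();print(s['position'],h,s['clock'],s['width'])
plan([(568.9,33.5,90,208.9)],[22],45)
```

```text
[ 518.5267917  -273.71310336  103.92695917] 36.742070291228686 17.35 54.913821514177094
[[10.2,-9.8,0.6,-7.8,45.0],[11.4,-8.4,0.7,-7.9,45.0],[12.5,-6.7,0.6,-7.8,45.0],[13.2,-4.9,0.6,-7.8,45.0],[13.8,-3.1,0.7,-7.8,45.0],[14.1,-1.2,0.6,-7.9,45.0],[14.2,0.8,0.6,-7.8,45.0],[13.9,2.6,0.7,-7.8,45.0],[13.4,4.6,0.6,-7.8,45.0],[12.7,6.3,0.6,-7.9,45.0],[11.6,7.9,0.7,-7.8,45.0],[10.5,9.5,0.6,-7.8,45.0],[9.1,10.9,0.6,-7.8,45.0],[7.6,11.9,0.7,-7.9,45.0],[5.8,12.9,0.6,-7.8,45.0],[4.0,13.6,0.6,-7.8,45.0],[2.2,14.0,0.7,-7.8,45.0],[0.2,14.1,0.6,-7.9,45.0],[-1.7,14.1,0.6,-7.8,45.0],[-3.6,13.7,0.7,-7.8,45.0],[-5.4,13.0,0.6,-7.8,45.0],[-7.2,12.2,0.6,-7.9,45.0]]
end [568.9  33.5  90. ] 208.9
```

Request:
arm_command(commands=[[[10,-10,0,-7.8,45],[11,-8,1,-7.8,45],[12,-7,1,-7.8,45],[13,-5,0,-7.8,45],[14,-3,1,-7.8,45],[14,-1,1,-7.8,45],[14,1,0,-7.8,45],[14,3,1,-7.8,45],[13,5,1,-7.8,45],[13,6,0,-7.8,45],[12,8,1,-7.8,45],[10,10,1,-7.8,45],[9,11,0,-7.8,45],[8,12,1,-7.8,45],[6,13,1,-7.8,45],[4,14,0,-7.8,45],[2,14,1,-7.8,45],[0,14,1,-7.8,45],[0,0,0,-7.8,45],[0,0,0,-7.8,45]]])

```text
clock: 19.35
position: [559.5, -21.4, 87.3]
orientation: [-0.114, 0.993, 0.0, -0.0]
contact_force: [0.0, -0.3, -1.7]
width: 55.5
```

Run:
```python
from h import *
s,h,_=head();print(s['position'],h,s['clock'],s['width'],s['joint_positions'].round(2))
plan([(568.9,33.5,62,208.9-(360 if h<0 else 0))],[4],45)
```

```text
[559.47104884 -21.40576606  87.2754587 ] -166.87327158160053 19.35 55.49665351692849 [ 0.74  0.64 -1.01  1.84  0.63  1.03  1.27]
[[-5.4,12.8,6.3,-3.9,45.0],[-6.3,12.5,6.3,-4.0,45.0],[-7.1,11.9,6.4,-3.9,45.0],[-7.9,11.5,6.3,-4.0,45.0]]
end [568.9  33.5  62. ] -151.1
```

Request:
arm_command(commands=[[[-5.4,12.8,5,-4,45],[-6.3,12.5,6,-4,45],[-7.1,11.9,6,-4,45],[-7.9,11.5,6,-3.8,45],[0,0,0,0,45],[0,0,0,0,45],[0,0,0,0,45]]])

```text
clock: 20.05
position: [569.6, 32.3, 64.7]
orientation: [-0.246, 0.969, -0.0, -0.0]
contact_force: [-0.2, -0.9, -1.0]
width: 55.3
```

Run:
```python
from h import *
s,h,_=head();print(s['position'],h,s['clock'],s['width'],s['contact_force'],s['joint_positions'].round(2))
f=cam('wrist')
p=s['position'];o=ortho(f,p[0],p[1],p[2]+24.3,48,6);cv2.drawMarker(o,(288,288),(0,0,255),cv2.MARKER_CROSS,20)
o2=ortho(f,568.9,33.9,56,30,10);cv2.drawMarker(o2,(300,300),(0,0,255),cv2.MARKER_CROSS,20);cv2.imwrite('pics/o12.png',o);cv2.imwrite('pics/o12h.png',o2);
cv2.imwrite('pics/w12.png',cv2.resize(f['img'][130:310,210:440],None,fx=3.3,fy=3.3,interpolation=cv2.INTER_CUBIC))
```

```text
[569.61607957  32.28023186  64.71118489] -151.55146506622134 20.05 55.27772035595636 [-0.24642963 -0.85785595 -1.03636864] [ 0.64  0.71 -1.03  1.83  0.71  1.03  1.39]
```

View pics/o12.png

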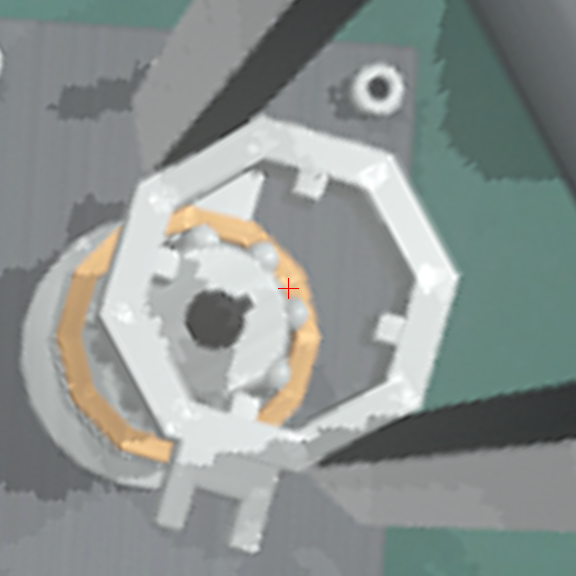

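View pics/o12h.png

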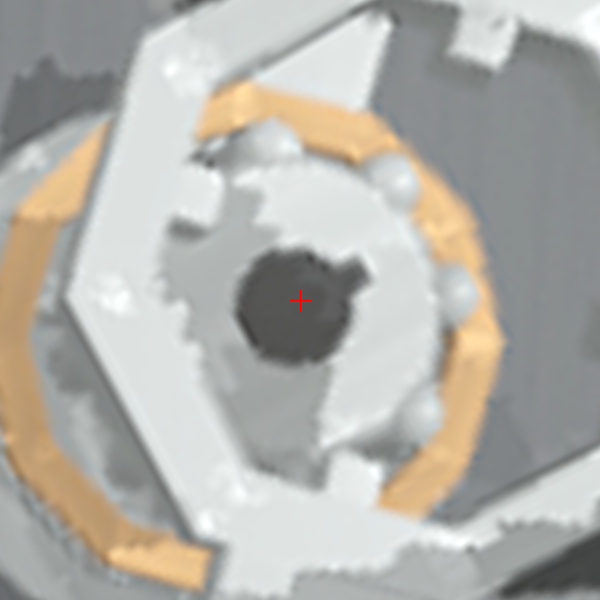

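View pics/w12.png

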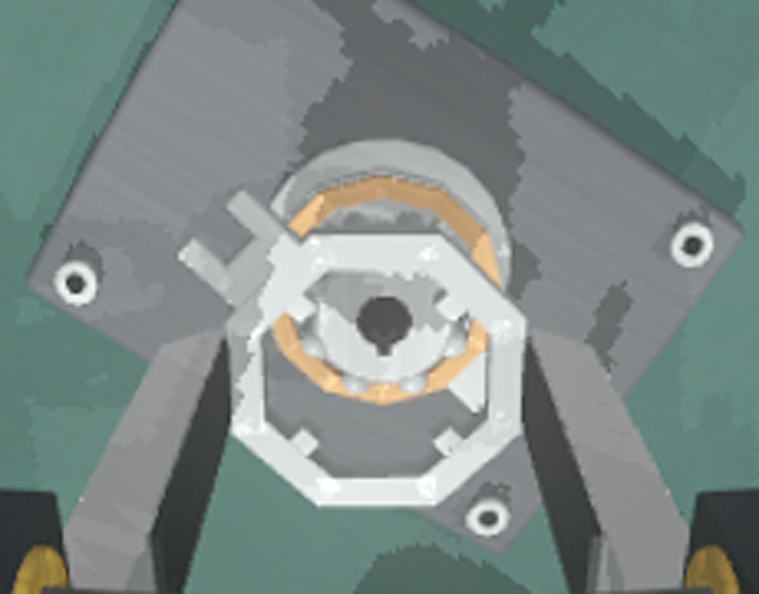

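Run:
```python
from h import *
plan([(570.0,34.4,46,-151.1)],[4],45)
```

```text
[[-0.3,0.4,4.7,-0.1,45.0],[-0.4,0.5,4.7,-0.1,45.0],[-0.3,0.4,4.7,-0.1,45.0],[-0.3,0.5,4.7,-0.1,45.0]]
end [570.   34.4  46. ] -151.1
```

Request:
arm_command(commands=[[[-0.3,0.4,5,-0.1,45],[-0.4,0.5,5,-0.1,45],[-0.3,0.4,5,-0.1,45],[-0.3,0.5,4,-0.1,45],[0,0,0,0,45],[0,0,0,0,45],[0,0,0,0,45]]])

```text
clock: 20.8
position: [570.0, 35.2, 45.8]
orientation: [-0.25, 0.968, 0.0, 0.0]
contact_force: [-0.4, -0.1, -0.8]
width: 54.9
```

Run:
```python
from h import *
s,h,_=head();print(s['position'],h,s['clock'],s['width'],s['contact_force'],s['joint_positions'].round(2))
f=cam('wrist')
p=s['position'];o=ortho(f,p[0],p[1],p[2]+24.3,48,6);cv2.drawMarker(o,(288,288),(0,0,255),cv2.MARKER_CROSS,20)
o2=ortho(f,568.7,33.7,56,30,10);cv2.drawMarker(o2,(300,300),(0,0,255),cv2.MARKER_CROSS,20);cv2.imwrite('pics/o13.png',o);cv2.imwrite('pics/o13h.png',o2);
cv2.imwrite('pics/w13.png',cv2.resize(f['img'][130:310,210:440],None,fx=3.3,fy=3.3,interpolation=cv2.INTER_CUBIC))
```

```text
[569.98466504  35.16285562  45.78979293] -151.05739161511647 20.8 54.87231861401935 [-0.38391957 -0.11484082 -0.756094  ] [ 0.62  0.73 -1.01  1.84  0.74  1.    1.37]
```

View pics/o13.png

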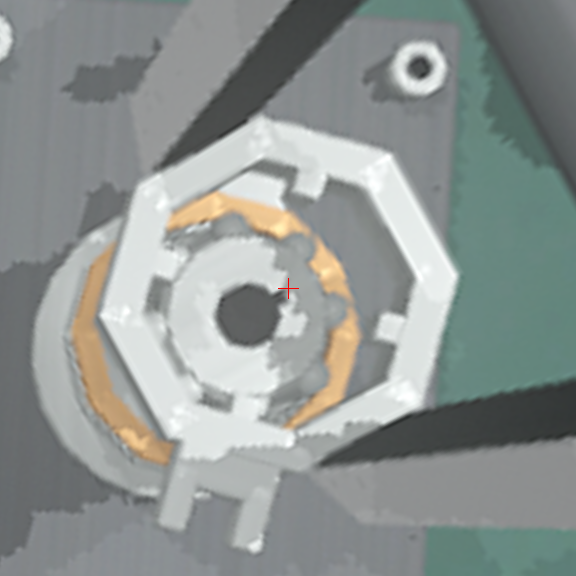

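View pics/o13h.png

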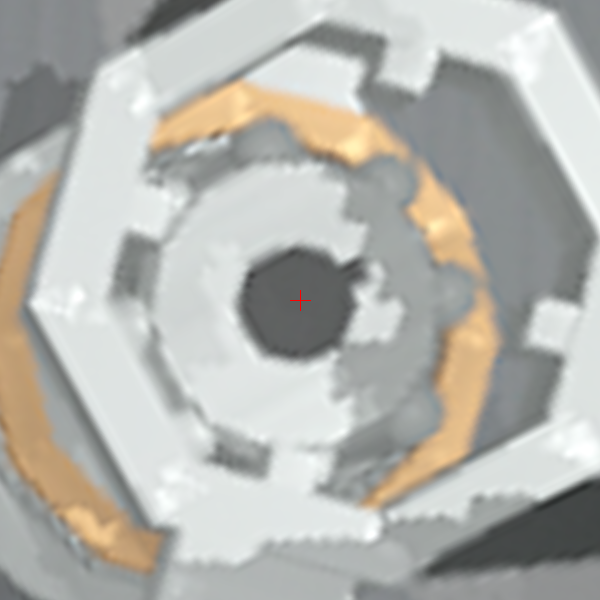

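View pics/w13.png

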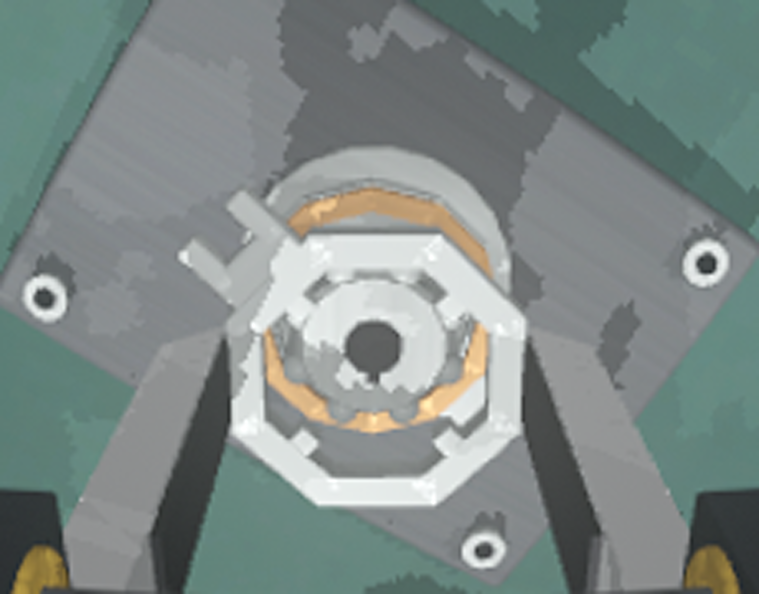

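Request:
arm_command(commands=[[[0.1,-0.7,2,0,45],[0,0,2,0,45],[0,0,1,0,45],[0,0,1,0,45],[0,0,0,0,45]]])

```text
clock: 21.35
position: [570.1, 34.5, 39.5]
orientation: [-0.25, 0.968, 0.0, -0.0]
contact_force: [-0.2, 0.5, -1.5]
width: 55.0
```

Request:
arm_command(commands=[[[0,0,1,0,45],[0,0,1,0,45],[0,0,1,0,45],[0,0,0,0,45]]])

```text
clock: 21.75
position: [570.1, 34.5, 36.5]
orientation: [-0.25, 0.968, 0.0, -0.0]
contact_force: [-0.5, -0.4, -1.8]
width: 55.2
```

Run:
```python
from h import *
s,h,_=head();print(s['position'],h,s['clock'],s['width'],s['contact_force'],s['wrist_torque'])
f=cam('wrist')
cv2.imwrite('pics/w14.png',cv2.resize(f['img'][150:310,210:440],None,fx=3.3,fy=3.3,interpolation=cv2.INTER_CUBIC))
```

```text
[570.07855105  34.46737461  36.50654113] -151.05580996573653 21.75 55.167477600930205 [-0.50622737 -0.39079178 -1.83723185] [ 0.07599706 -0.10777657  0.02700517]
```

View pics/w14.png

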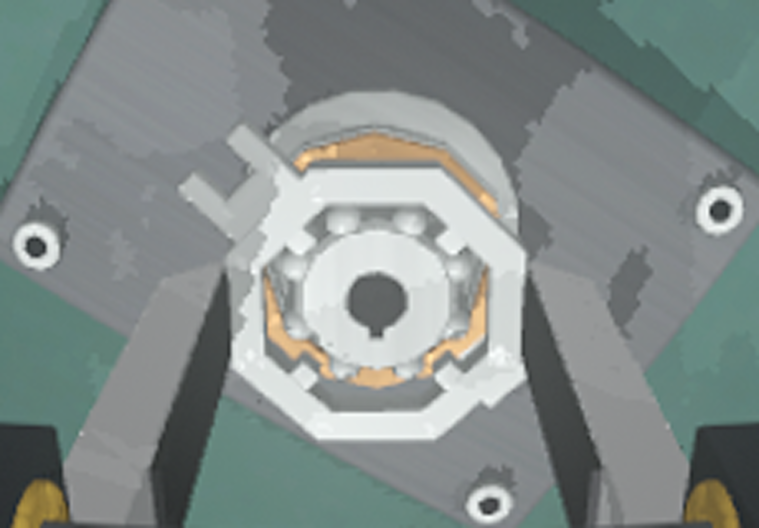

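Request:
arm_command(commands=[[[0,0,1,0,45],[0,0,1,0,45],[0,0,1,0,45],[0,0,0,0,45]]])

```text
clock: 22.2
position: [570.1, 34.5, 33.5]
orientation: [-0.25, 0.968, 0.0, -0.0]
contact_force: [0.2, 0.2, -1.3]
width: 54.9
```

Request:
arm_command(commands=[[[0,0,1,0,45],[0,0,1,0,45],[0,0,1,0,45],[0,0,0,0,45]]])

```text
clock: 22.6
position: [570.0, 34.5, 30.5]
orientation: [-0.25, 0.968, 0.0, -0.0]
contact_force: [0.1, 0.1, -0.3]
width: 55.3
```

Request:
arm_command(commands=[[[0,0,1,0,45],[0,0,1,0,45],[0,0,1,0,45],[0,0,1,0,45],[0,0,0,0,45]]])

```text
clock: 23.1
position: [570.0, 34.5, 26.5]
orientation: [-0.25, 0.968, 0.0, -0.0]
contact_force: [0.4, -0.0, -1.9]
width: 55.0
```

Run:
```python
from h import *
s,h,_=head();print(s['position'],h,s['clock'],s['width'],s['contact_force'],s['wrist_torque'])
f=cam('wrist')
cv2.imwrite('pics/w15.png',cv2.resize(f['img'][150:310,210:440],None,fx=3.3,fy=3.3,interpolation=cv2.INTER_CUBIC))
```

```text
[570.03928973  34.49248007  26.48843389] -151.05750835507783 23.1 55.023361968311924 [ 0.4337445  -0.00801168 -1.91940608] [ 0.06961728 -0.10830186  0.043689  ]
```

View pics/w15.png

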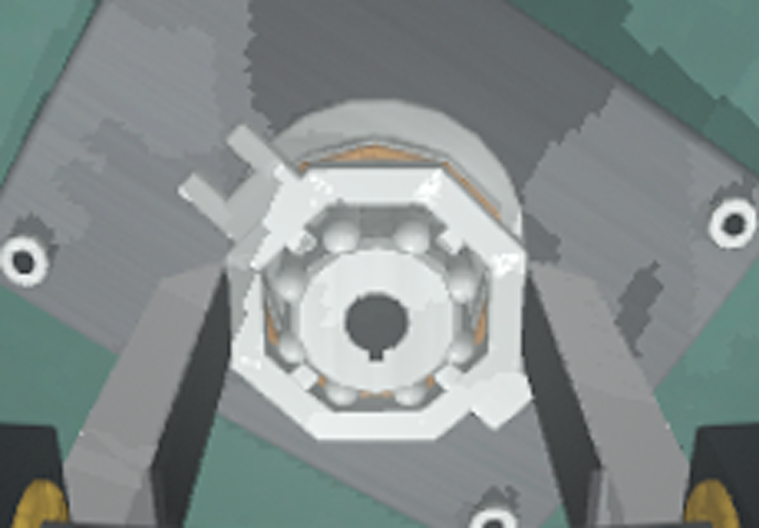

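Request:
arm_command(commands=[[[0,0,1,0,45],[0,0,1,0,45],[0,0,1,0,45],[0,0,0.5,0,45],[0,0,0.5,0,45]]])

```text
clock: 23.65
position: [570.1, 34.5, 22.7]
orientation: [-0.25, 0.968, 0.0, -0.0]
contact_force: [-2.8, -1.1, 7.4]
width: 55.0
```

Request:
arm_command(commands=[[[0,0,0,0,68],[0,0,0,0,68],[0,0,0,0,68],[0,0,-5,0,68],[0,0,-30,0,68],[0,0,-45,0,68],[0,0,-30,0,68],[0,0,0,0,68]]])

```text
clock: 24.45
position: [571.9, 35.1, 136.7]
orientation: [-0.25, 0.968, -0.001, 0.003]
contact_force: [0.0, -0.4, -0.6]
width: 67.8
```

Run:
```python
from h import *
s,h,_=head();print(s['position'],h,s['clock'],s['width'],s['contact_force'])
f=cam('wrist');cv2.imwrite('pics/o16.png',ortho(f,568.7,33.7,45,50,6))
zz=f['z_map'];vs,us=np.mgrid[60:320:1,220:440:1];us=us.ravel();vs=vs.ravel()
x=(us-f['K'][0,2])/f['K'][0,0];y=(vs-f['K'][1,2])/f['K'][0,0];r=np.hypot(x,y)+1e-9
c=np.stack([np.tan(r)*x/r,np.tan(r)*y/r,np.ones_like(r)],1)*zz[vs,us][:,None];W=(c-f['t'])@f['R']
R=np.hypot(W[:,0]-568.7,W[:,1]-33.7);a=np.degrees(np.arctan2(W[:,1]-33.7,W[:,0]-568.7))
for lo in range(-180,180,45):
    m=(R>22.5)&(R<26.5)&(a>lo)&(a<lo+45)&(W[:,2]<70)&(W[:,2]>20)
    if m.sum()>5: print(lo,m.sum(),np.percentile(W[m,2],[25,50,75]).round(1))
m=(R<14)&(R>8);print('hubtop',np.median(W[m,2]))
f=cam('side');cv2.imwrite('pics/s16.png',cv2.resize(f['img'][160:260,260:380],None,fx=6,fy=6,interpolation=cv2.INTER_CUBIC))
```

```text
[571.90487297  35.07997991 136.66493811] -151.05263521649184 24.45 67.79977473980878 [ 0.03349423 -0.37820261 -0.64377905]
-180 83 [45.  45.6 45.9]
-135 81 [45.2 45.7 46.2]
-90 78 [45.1 45.5 46. ]
-45 86 [44.7 45.4 46. ]
0 86 [44.6 45.3 45.8]
45 76 [45.  45.4 45.8]
90 80 [45.1 45.4 45.9]
135 81 [45.  45.6 46. ]
hubtop 54.52925030062089
```

View pics/o16.png

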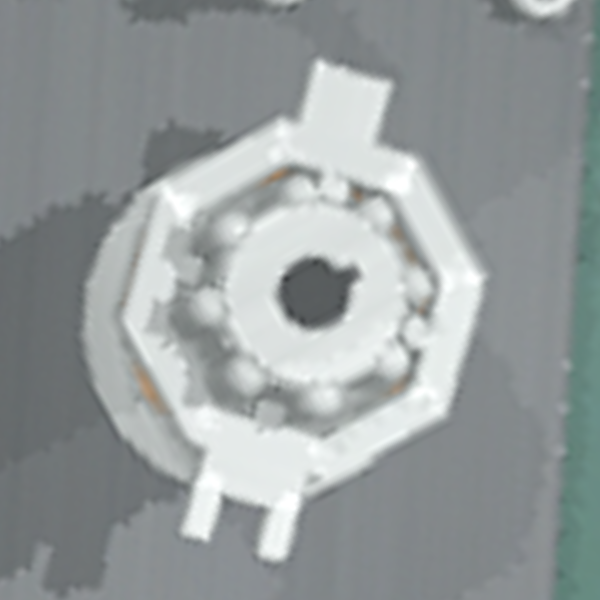

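View pics/s16.png

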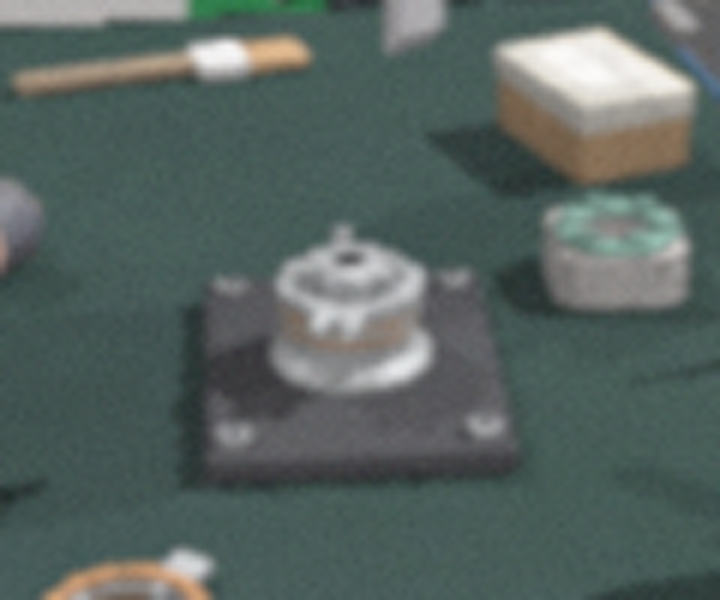

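```bash
python3 -c "
from station import bot
print(bot.close_job(), bot.get_state()['clock'])"
```

```text
the job is handed in; nothing more can be done
the job is handed in; nothing more can be done
```

The clutch pack is built and handed in at about 25 s of the 64 s allowed.

- **Disc:** I took the disc farthest from the base, about 590 mm out. It slid down the hub freely with no turning needed, because I had read the spline angle from the wrist picture first. It met the shoulder at the expected height with about 8 N. Its tab stands about 12° clockwise of the pin's direction.
- **Plate:** I gripped it on its diagonal flats, not the ±x flats you named, because the last joint's range would not allow the half turn otherwise. It went down on the disc and met it at the expected height with about 7 N. Its forked tab is directly opposite the disc's tab.

**Last checks:** The plate's top is level all round, about 9 mm below the hub's top, as it should be when home. The wrist and side pictures show both tabs where they belong, the teeth in the gaps and the gripper clear.

**Readings that disagreed:**
- The reported TCP lies about 19 mm beyond the visible fingertips. A test closing above the disc confirmed this, and I corrected for it.
- The wrist camera's heights read about 1.5 mm low: it put the hub's top at 54.5 mm, not 56 mm. The plate's top read 45.5 mm and should be 47 mm, which is the same offset.
- My depth check of the disc's top from the top camera failed because the arm blocked the view. I judged the disc home from its contact height and the pictures.

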